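# Screw the filling plug into the sloping neck of a heating bath

## Robot

A 7-joint arm with a two-finger parallel gripper is mounted at the origin on a cart in front of the work surface, level with it; the furniture and walls round the work are solid. World frame = base frame: x ahead of the robot, y to its left, z up, the work surface at z = 0. Lengths are in m, angles in rad, forces in N, time in s.
With the tool pointing down it reaches from about 0.35 to 0.9 m from the base axis. Payload 8.1 kg.
Tool frame: the origin (TCP) lies between the finger pads; the fingertips stand 17 mm ahead of it and the grasp point (between the pads) lies 2 mm behind it; z points along the fingers, y is the direction in which the jaws open and shut (so a half turn about z gives the same grasp; the last joint's range is limited). The gripper opens to 92 mm and grips with 3 to 60 N. Pads are 19 mm wide; open, the fingers measure 130 mm over their backs; the gripper's body (75 mm by 190 mm) begins 47 mm behind the grasp point.
Start: joints at [-1.231, 0.434, 0.025, 1.573, -0.012, 1.134, -0.075], TCP at [0.268, 0.565, 0.244] pointing down, gripper open.
Joint ranges: [-2.62, 2.62], [-0.44, 2.09], [-1.27, 1.32], [0.08, 2.57], [-1.32, 4.46], [0.12, 2], [-2.74, 2.74]. Speed limits (rad/s): [2.22, 2.22, 3.01, 3.01, 3.14, 3.14, 3.14].

## Interface

Orientations are given as a rotation vector (axis times angle).
In Python, from cell import arm gives the robot as it stands. The module is installed in compiled form; this text tells all that it offers.
- The arm moves only by the shell command python3 -m crank 'ROWS' [FORCE]. ROWS is JSON, a list of rows, each a list of 5 numbers: the opening, from 0 (shut) to 1 (fully open), then the shift along the world's x, y, z normalised to -1 to 1, where 1 is 40 cm, then the turn about the world's z normalised to -1 to 1, where 1 is 60 degrees. In form: [[fingers, tx, ty, tz, twist], ...]. A call has exactly 8 rows; each row shifts and turns the commanded pose from where the row before left it; what a row does not reach is not made up. A row lasts 1/12 s, in which the tool goes at most 41.7 mm and 7.16 degrees, less where a joint would pass 70% of its speed; a pose out of reach is approached as far as the arm can. A call with a number of a shift or a turn outside -1 to 1 is refused whole. A call with a gripper value outside its range is refused whole. The fingers move at their own pace and stop on an object; FORCE is the grip in N (left out, the last holds). Time passes only in rows, so rows that do not move let the fingers close, or fill a call up. It gives the time, the measured TCP pose, the force and the opening at its end, in the units of the state.
- arm.observe(): the state, without advancing time (a new reading comes with each control period).
- arm.get_image(name): name is "scene" or "top"; returns the picture (400x640x3 uint8, red, green, blue); there is no depth.
- arm.get_calibration(name): a dict with "intrinsics" (3x3 intrinsics, pixels), "distortion" ([k1, k2, p1, p2, k3] as OpenCV has them; the pictures are not rectified), "extrinsics" (4x4, takes a point from camera to world coordinates). Camera axes: x right, y down, z forward; pixel columns grow to the right and rows downward; lengths in m; the calibration is good to about 2 mm. A picture is of the moment at which its call begins. get_calibration takes no time and is no camera call.
- arm.sign_off(): hands the job in, once; it reports no verdict.
The state is a dict: "clock": time; "joints": joint angles; "dq": joint speeds; "joint_efforts": joint torques, N m; "position": TCP position; "ee_rot": TCP orientation; "force": force on the tool from outside, world axes, zero at the start; "ft_torque": the same for the moment, N m; "width": opening from 0.0 (shut) to 1.0 (fully open).
Only numpy, scipy, OpenCV 4.12 (cv2) and the standard library are available. Lean on these libraries where they do the work, as an engineer would, in place of code of your own. Each camera call takes 0.05 s, during which the arm holds its last target.

## Task

Before the heating bath is switched on, its filling neck must be closed: take the plug with the blue hexagonal knob, put it nose first into the sloping neck, find the thread start by feel (the plug drops in when its lugs meet the openings, found by turning it backward, anticlockwise), then screw it forward, clockwise, fully home so that its flange sits flat on the neck. Never force it, leave it seated and released, and do not disturb the jar, the bottle and the box standing near.

Things in the scene. Friction and masses are not known exactly. Their poses are not given: they have to be found in the camera images.
- plug_centre (a point): Loose screw plug, 102 mm long, 0.24 to 0.39 kg, standing upright on its nose on the worktop at the start. Point on its axis half-way up, 51 mm above the nose's end; z runs along the axis from nose to knob. From the nose up: aluminium shaft 37 mm in diameter, 56 mm long, chamfered at the nose (end 31 mm wide); flange 76 mm in diameter, 6 mm thick; knob 40 mm high.
- plug_knob (a point): Middle of the plug's blue hexagonal knob, on the axis 82 mm above the nose's end (31 mm above plug_centre, 26 mm above the flange's underside); axes as plug_centre. The knob is 46 mm across flats and 40 mm high; one pair of flats faces along x, the others every 60 degrees from it. Its foot stands on the flange.
- plug_lugs (a point): Point on the plug's axis level with the middle of its three lugs, 25 mm above the nose's end; axes as plug_centre. The lugs stand out to 28 mm from the axis at 0, 120 and 240 degrees from x; each 7 mm wide, 6 mm thick, inclined as the thread.
- plug_flange (a point): Point on the plug's axis in the underside of the flange, 56 mm above the nose's end, 5 mm above plug_centre; axes as plug_centre. When the plug is fully home it coincides with neck_mouth. Its height along neck_mouth's z is called the flange height below.
- neck_mouth (a point): Middle of the mouth of the bath's steel filling neck. z points out along the neck's axis, 30 degrees from vertical, leaning to the bath's front. Neck 76 mm wide outside, 60 mm inside at the mouth, 64 mm deep, standing out 68 mm from the sloping face. All turns are as seen looking into the mouth.
- thread_top (a point): Point on the neck's axis 17 mm inside the mouth, where the thread begins: three helical lands (bore 40 mm) with three openings, the thread starts, between them. Their angle is hidden, differs each time and stays fixed. The plug put in usually rests,  lugs on the lands, flange height 11 to 17 mm (20 on a tooth). A stop tooth 8 mm high on each land blocks turning clockwise.
- thread_end (a point): Point on the neck's axis 35 mm inside the mouth, end of the thread. Turned anticlockwise by at most 1.8 rad the resting plug climbs (33 mm a turn), then finds an opening 0.5 rad wide and drops, or is pushed, to flange height 3 to 7 mm. Then clockwise 0.7 to 1.3 rad: it screws down 33 mm a turn to flange height 0; 0.3 rad on is a hard stop, not to be forced. No other way leads home.
- bath: White heating bath with a sloping front face, 220 x 240 mm, 153 mm high, fixed; origin under the middle of its base on the worktop; x points to its back, z up. Its front, with the neck, roughly faces the robot. neck_mouth lies 64 mm in front of the origin and 174 mm above it.
- jar: Bystander: white specimen jar with a blue-grey lid, 61 mm wide, 76 mm high, loose; origin under its base.
- bottle: Bystander: white dropper bottle with a red cap, 46 mm wide, 106 mm high, loose; origin under its base.
- kit_box: Bystander: white and green cardboard kit box, 74 x 96 x 38 mm, loose; origin under its base.
Mind the look-alikes: they are no part of the job. Leave any green look-alike of the part that bears plug_centre alone.

How it is judged:
On the way:
1. the plug's lugs have dropped into the thread start: flange 2.5 to 9.5 mm above the neck's mouth, plug in line with the neck (z of plug_flange in the frame of neck_mouth between 0.0025 and 0.0095 m and angle between the z axis of plug_flange and the z axis of neck_mouth, either way round below 0.15 rad and distance between plug_flange and neck_mouth below 0.011 m), for 0.1 s.
At the end, for the whole second after the job is handed in: The plug is screwed home in the neck: underside of its flange within 2 mm of the neck's mouth, within 5 mm of its middle, in line with the neck to 3 degrees, at rest (z of plug_flange in the frame of neck_mouth below 0.002 m and distance between plug_flange and neck_mouth below 0.005 m and angle between the z axis of plug_flange and the z axis of neck_mouth, either way round below 0.06 rad and linear speed of plug below 0.01 m/s); the robot touches nothing.
It fails at once if the plug is forced: more than 80 N between plug and bath (contact force between plug and bath above 80 N).
It fails at once if the jar is moved by more than 20 mm (distance of jar from where it was at the start of the episode above 0.02 m).
It fails at once if the bottle is moved by more than 20 mm (distance of bottle from where it was at the start of the episode above 0.02 m).
It fails at once if the kit box is moved by more than 20 mm (distance of kit_box from where it was at the start of the episode above 0.02 m).
It also fails if it takes over 51 s, if anything falls off the work surface, if the arm or the gripper's body presses on something with over 40 N, if the wrist force passes 120 N, or if a joint passes its speed limit or range.

## Working session

There is one attempt and no reset: what is moved stays moved. The work goes in short steps, Python scripts to look and compute and a shell command to move; the robot and the scene stay as the last step left them, time stands still between calls to the robot, and variables do not carry over. Pictures are saved under pics/ and viewed, and the job is handed in when it is done.

```bash
mkdir -p pics; python3 - <<'E'
from cell import arm
import cv2,numpy as np
s=arm.observe()
for k,v in s.items(): print(k,np.round(v,3))
for n in("scene","top"):
    cv2.imwrite(f"pics/{n}0.png",arm.get_image(n)[...,::-1])
    c=arm.get_calibration(n)
    for k in c: print(n,k,np.round(c[k],4).tolist())
E
```

```text
clock 0.0
joints [-1.231  0.435  0.025  1.574 -0.012  1.134 -0.075]
dq [-0.    -0.001  0.001  0.001  0.     0.     0.001]
joint_efforts [-0.0000e+00 -6.6786e+01  9.8500e-01 -3.1445e+01 -6.0000e-02  4.3000e-02
  0.0000e+00]
position [0.268 0.564 0.243]
ee_rot [-6.900e-01 -3.065e+00  2.000e-03]
force [-0.317 -0.139  0.122]
ft_torque [ 0.002 -0.035 -0.007]
width 1.004
scene intrinsics [[519.1635, 0.0, 314.1614], [0.0, 519.1635, 204.8884], [0.0, 0.0, 1.0]]
scene distortion [-0.1013, 0.0, 0.0, 0.0, 0.0]
scene extrinsics [[0.7674, -0.3348, 0.5468, -0.1672], [-0.6411, -0.4048, 0.652, -0.8111], [0.0031, -0.8509, -0.5253, 0.8208], [0.0, 0.0, 0.0, 1.0]]
top intrinsics [[492.9955, 0.0, 322.7869], [0.0, 492.9955, 191.833], [0.0, 0.0, 1.0]]
top distortion [-0.1526, 0.0, 0.0, 0.0, 0.0]
top extrinsics [[0.0522, -0.977, 0.2068, 0.2803], [-0.9986, -0.05, 0.0159, 0.0234], [-0.0052, -0.2073, -0.9783, 1.2843], [0.0, 0.0, 0.0, 1.0]]
```

View pics/scene0.png

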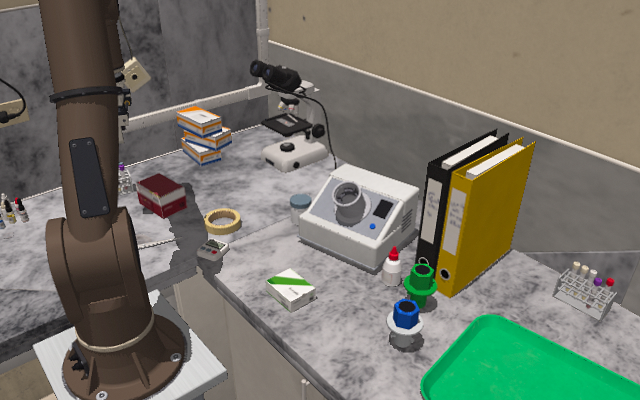

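View pics/top0.png

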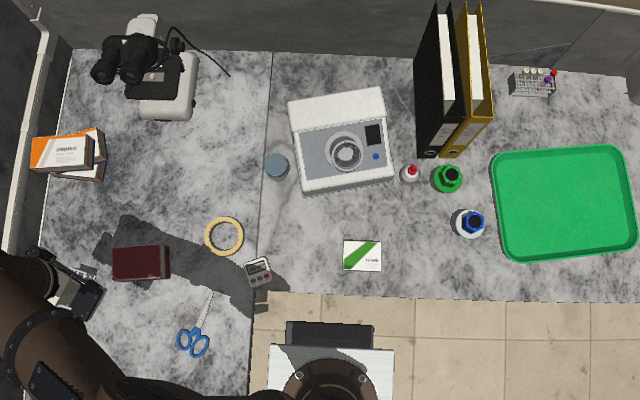

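```bash
python3 - <<'E'
import cv2
a=cv2.imread('pics/scene0.png');b=cv2.imread('pics/top0.png')
cv2.imwrite('pics/s_z.png',cv2.resize(a[150:350,280:450],None,fx=3,fy=3,interpolation=cv2.INTER_CUBIC)[:600])
cv2.imwrite('pics/t_z.png',cv2.resize(b[80:250,280:500],None,fx=3.5,fy=3.5,interpolation=cv2.INTER_CUBIC))
E
```

```text
(no output)
```

View pics/s_z.png

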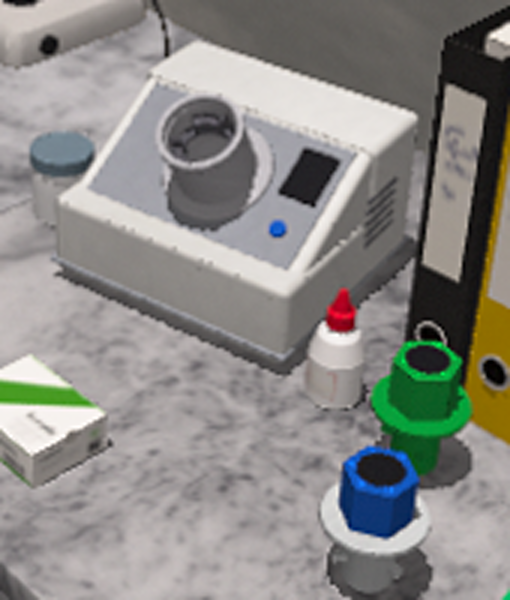

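View pics/t_z.png

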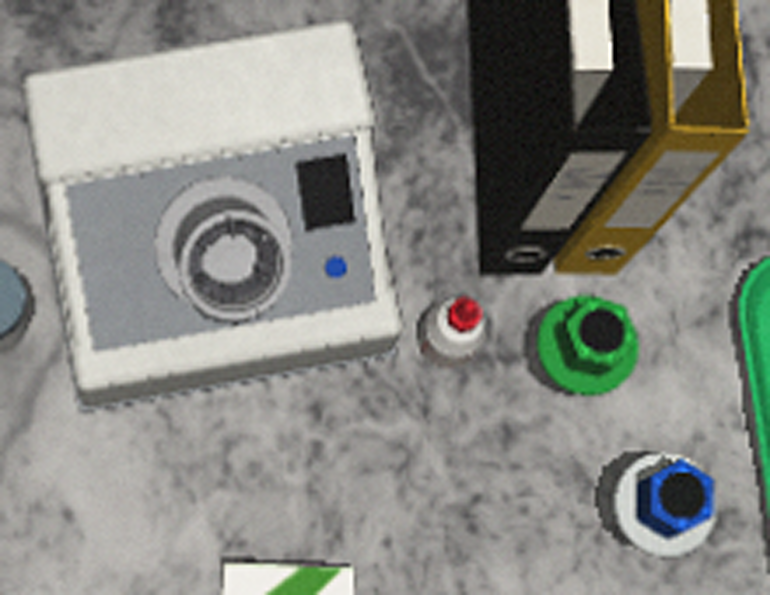

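```bash
cat > h.py <<'E'
from cell import arm
import cv2,numpy as np
def ray(n,px):
    c=arm.get_calibration(n);K=np.array(c["intrinsics"],float);d=np.array(c["distortion"],float);E=np.array(c["extrinsics"])
    p=cv2.undistortPoints(np.array(px,float).reshape(-1,1,2),K,d).reshape(-1,2)
    v=np.c_[p,np.ones(len(p))]@E[:3,:3].T
    return E[:3,3],v/np.linalg.norm(v,axis=1)[:,None]
def plane(n,px,z):
    o,v=ray(n,px); return o+v*((z-o[2])/v[:,2])[:,None]
def tri(ps,pt):
    o1,v1=ray("scene",ps);o2,v2=ray("top",pt);r=[]
    for a,b in zip(v1,v2):
        A=np.c_[a,-b];t=np.linalg.lstsq(A,o2-o1,rcond=None)[0]
        p,q=o1+t[0]*a,o2+t[1]*b; r.append([*((p+q)/2),np.linalg.norm(p-q)])
    return np.array(r)
def proj(n,P):
    c=arm.get_calibration(n);E=np.linalg.inv(np.array(c["extrinsics"]))
    return cv2.projectPoints(np.array(P,float).reshape(-1,1,3),cv2.Rodrigues(E[:3,:3])[0],E[:3,3],np.array(c["intrinsics"],float),np.array(c["distortion"],float))[0].reshape(-1,2)
E
python3 - <<'E'
import cv2,numpy as np
a=cv2.imread('pics/scene0.png');b=cv2.imread('pics/top0.png')
A=cv2.resize(a[170:240,320:385],None,fx=9,fy=8,interpolation=cv2.INTER_CUBIC)
A=cv2.resize(a[170:235,322:382],None,fx=9,fy=9,interpolation=cv2.INTER_CUBIC)
B=cv2.resize(b[125:180,315:375],None,fx=10,fy=10,interpolation=cv2.INTER_CUBIC)
cv2.imwrite('pics/s_n.png',A);cv2.imwrite('pics/t_n.png',B)
C=cv2.resize(b[195:245,445:495],None,fx=11,fy=11,interpolation=cv2.INTER_CUBIC);cv2.imwrite('pics/t_p.png',C)
from h import *
print(tri([[347.7,195.7],[406.7,306.7]],[[347.1,155.4],[475.4,221.7]]).round(4))
E
```

```text
[[ 0.6099 -0.0121  0.1614  0.0029]
 [ 0.4751 -0.3361  0.1008  0.0009]]
```

View pics/s_n.png

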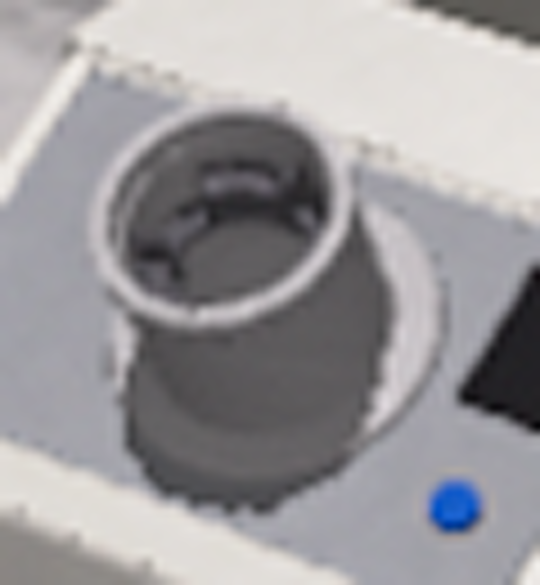

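View pics/t_n.png

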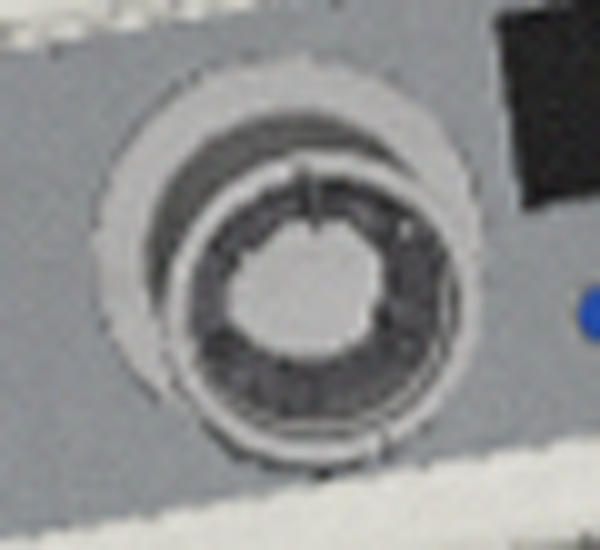

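View pics/t_p.png

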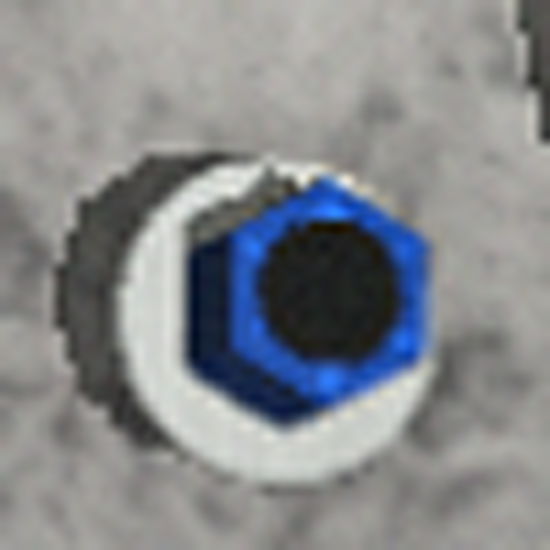

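```bash
python3 - <<'E'
from h import *
f=lambda u,s,o:(np.array(u,float)+.5)/s-.5+np.array(o)
print(tri([f([221,213],9,[322,170])],[f([322,309],10,[315,125])]).round(4))
# hex
V=f([[333,180],[430,240],[432,340],[333,400],[240,345],[240,228]],11,[445,195])
P=plane("top",V,.102);print(P.round(4),P.mean(0).round(4))
ang=[np.degrees(np.arctan2(*(p-P.mean(0))[[1,0]]))%60 for p in P];print(ang,np.linalg.norm(P-P.mean(0),axis=1)*1e3)
print(plane("top",[f([328,290],11,[445,195])],.102))
# bath edges, zoom t_z 3.5 off(280,80)
g=lambda u:f(u,3.5,[280,80])
B=plane("top",g([[25,76],[348,22],[45,182],[372,127]]),.153);print(B.round(4))
for i,j in((0,1),(2,3)):
    d=B[i]-B[j];print(np.linalg.norm(d),np.degrees(np.arctan2(d[0],d[1])))
b2=plane("top",g([[80,393],[400,340]]),0.08);d=b2[0]-b2[1];print(np.linalg.norm(d),np.degrees(np.arctan2(d[0],d[1])))
# bystanders
print("bottle cap",plane("top",g([[465,313]]),.1),"green",plane("top",g([[602,332]]),.1),"jar",plane("top",[[276,165]],.076),"box",plane("top",[[362,255]],.038))
s=arm.observe()
R=cv2.Rodrigues(np.array(s["ee_rot"],float))[0];print(R.round(3))
E
```

```text
[[ 0.6067 -0.0106  0.1693  0.0012]]
[[ 0.5013 -0.3342  0.102 ]
 [ 0.4888 -0.3564  0.102 ]
 [ 0.4661 -0.3566  0.102 ]
 [ 0.4516 -0.3338  0.102 ]
 [ 0.463  -0.3126  0.102 ]
 [ 0.4894 -0.3127  0.102 ]] [ 0.4767 -0.3344  0.102 ]
[np.float64(0.5692684087526056), np.float64(58.65105111728898), np.float64(4.536785642412013), np.float64(58.69061673494451), np.float64(2.159410580178715), np.float64(59.604108272441)] [24.61966468 25.07658597 24.63140662 25.08979693 25.70107621 25.12220001]
[[ 0.47634877 -0.33281752  0.102     ]]
[[ 0.7418  0.1419  0.153 ]
 [ 0.7946 -0.0836  0.153 ]
 [ 0.6641  0.1226  0.153 ]
 [ 0.7162 -0.1022  0.153 ]]
0.23169093943931665 -13.179126832288976
0.23071080598449115 -13.058859275584984
0.23319190099133724 -12.55752603125673
bottle cap [[ 0.59991708 -0.17756341  0.1       ]] green [[ 0.59125859 -0.27652731  0.1       ]] jar [[0.5992041  0.16534793 0.076     ]] box [[ 0.38606297 -0.06371265  0.038     ]]
[[-0.904  0.428 -0.   ]
 [ 0.428  0.904 -0.001]
 [-0.    -0.001 -1.   ]]
```

```bash
python3 -m crank '[[1,0.0217,-0.0935,0,-0.1074],[1,0.0217,-0.0935,0,-0.1074],[1,0.0217,-0.0935,0,-0.1074],[1,0.0217,-0.0935,0,-0.1074],[1,0.0217,-0.0935,0,-0.1074],[1,0.0217,-0.0935,0,-0.1074],[1,0.0217,-0.0935,0,-0.1074],[1,0.0217,-0.0935,0,-0.1074]]' 20
python3 -m crank '[[1,0.0217,-0.0935,0,-0.1074],[1,0.0217,-0.0935,0,-0.1074],[1,0.0217,-0.0935,0,-0.1074],[1,0.0217,-0.0935,0,-0.1074],[1,0.0217,-0.0935,0,-0.1074],[1,0.0217,-0.0935,0,-0.1074],[1,0.0217,-0.0935,0,-0.1074],[1,0.0217,-0.0935,0,-0.1074]]'
python3 - <<'E'
from h import *
s=arm.observe();print(np.round(s['joints'],2))
f=lambda u,s,o:(np.array(u,float)+.5)/s-.5+np.array(o)
print(plane("scene",[f([221,213],9,[322,170])],.174),plane("top",[f([322,309],10,[315,125])],.174))
E
```

```text
clock: 0.77
position: [0.3371, 0.2635, 0.2435]
ee_rot: [-1.961, -2.454, 0.0]
force: [1.3, -0.1, 0.3]
width: 0.999
clock: 1.43
position: [0.4064, -0.0356, 0.2438]
ee_rot: [-2.833, -1.358, -0.001]
force: [1.1, 0.1, -0.5]
width: 1.003
[-0.65  0.06  0.65  2.1  -0.04  1.   -0.65]
[[ 0.60176272 -0.01649168  0.174     ]] [[ 0.60478516 -0.0100745   0.174     ]]
```

```bash
python3 -m crank '[[1,0.0217,-0.0935,0,-0.1074],[1,0.0217,-0.0935,0,-0.1074],[1,0.0217,-0.0935,0,-0.1074],[1,0.0217,-0.0935,0,-0.1074],[1,0.0217,-0.0935,0,-0.1074],[1,0.0217,-0.0935,0,-0.1074],[1,0.0217,-0.0935,0,-0.1074],[1,0.0217,-0.0935,0,-0.1074]]'
python3 - <<'E'
from h import *
s=arm.observe();print(np.round(s['joints'],2),np.round(s['position'],4),cv2.Rodrigues(np.array(s["ee_rot"],float))[0].round(3))
im=arm.get_image("top")[...,::-1];cv2.imwrite("pics/top1.png",cv2.resize(im[150:290,380:560],None,fx=4,fy=4))
E
```

```text
clock: 2.1
position: [0.4763, -0.3344, 0.2433]
ee_rot: [-3.141, 0.008, 0.001]
force: [0.0, 0.2, 0.2]
width: 1.003
[-0.1   0.47  0.91  1.73 -0.4   1.14 -0.65] [ 0.4763 -0.3344  0.2433] [[ 1.    -0.005 -0.   ]
 [-0.005 -1.     0.   ]
 [-0.    -0.    -1.   ]]
```

View pics/top1.png

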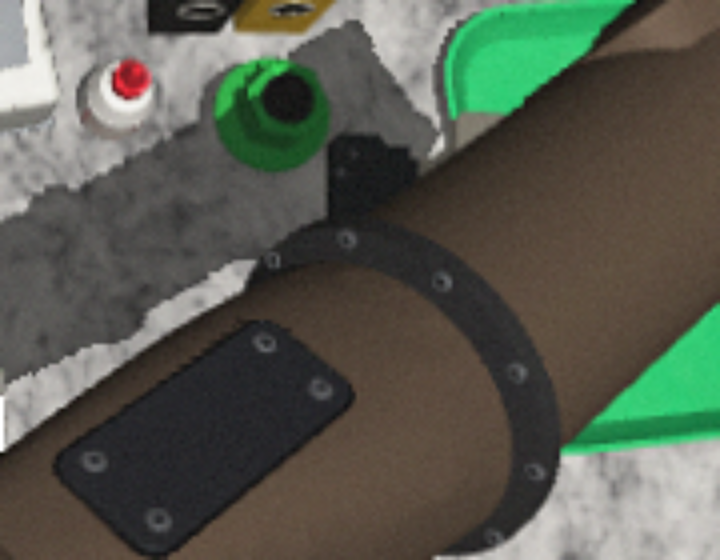

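```bash
python3 -m crank '[[1,0,0,-0.055,0],[1,0,0,-0.055,0],[1,0,0,-0.055,0],[1,0,0,-0.055,0],[1,0,0,-0.055,0],[1,0,0,-0.055,0],[1,0,0,-0.053,0],[1,0,0,0,0]]'
python3 - <<'E'
from h import *
im=arm.get_image("scene")[...,::-1];cv2.imwrite("pics/s2.png",cv2.resize(im[200:380,330:530],None,fx=3.3,fy=3.3))
E
```

```text
clock: 2.82
position: [0.4743, -0.3309, 0.0868]
ee_rot: [-3.138, 0.0, 0.008]
force: [-1.4, -0.1, 0.1]
width: 1.003
```

View pics/s2.png

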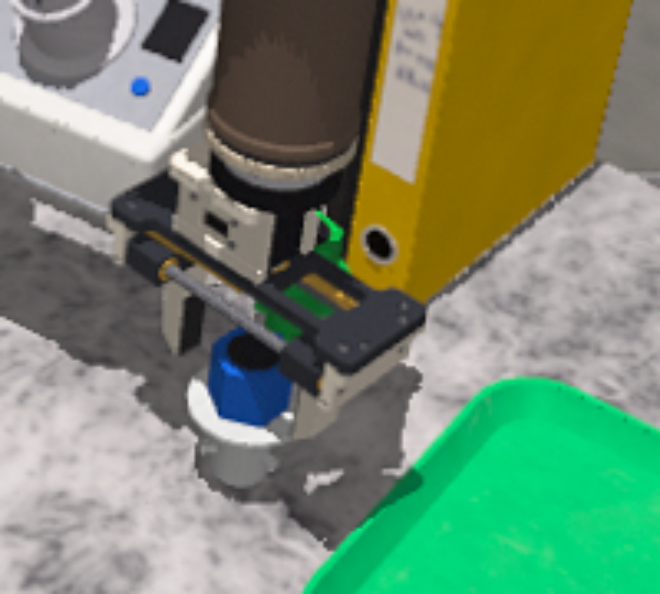

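```bash
python3 -m crank '[[0.3,0,0,0,0],[0.3,0,0,0,0],[0.3,0,0,0,0],[0.3,0,0,0,0],[0.3,0,0,0,0],[0.3,0,0,0,0],[0.3,0,0,0,0],[0.3,0,0,0,0]]' 6
```

```text
clock: 3.53
position: [0.4762, -0.333, 0.0907]
ee_rot: [3.141, -0.001, 0.0]
force: [0.0, -0.2, 0.9]
width: 0.506
```

```bash
python3 -m crank '[[0.3,-0.0102,0,0,0],[0.3,-0.0102,0,0,0],[0.3,-0.0102,0,0,0],[0.3,-0.0102,0,-0.001,0],[0.3,-0.0102,0,-0.001,0],[0.3,-0.0102,0,-0.001,0],[0.3,-0.0102,0,-0.001,0],[0.3,-0.0102,0,-0.002,0]]' 6
python3 - <<'E'
from h import *
im=arm.get_image("scene")[...,::-1];cv2.imwrite("pics/s3.png",cv2.resize(im[230:350,350:470],None,fx=5,fy=5))
E
```

```text
clock: 4.2
position: [0.4428, -0.3332, 0.0882]
ee_rot: [3.141, -0.002, -0.0]
force: [-0.5, -2.4, 2.2]
width: 0.502
```

View pics/s3.png

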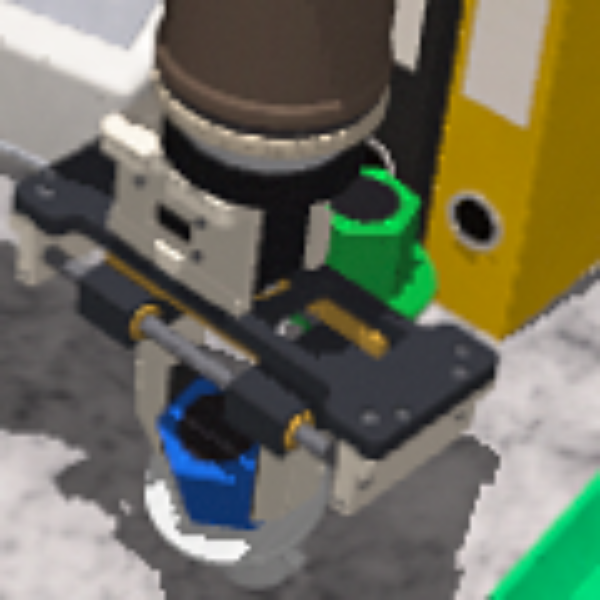

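```bash
python3 -m crank '[[0.3,-0.007,0,-0.001,0],[0.3,-0.007,0,-0.002,0],[0.3,-0.007,0,-0.002,0],[0.3,-0.007,0,-0.002,0],[0.3,-0.007,0,-0.002,0],[0.3,-0.007,0,-0.002,0],[0.3,-0.007,0,-0.002,0],[0.3,0,0,0,0]]' 6
python3 -m crank '[[0.3,0,0,0,0],[0.3,0,0,0,0],[0.3,0,0,0.05,0],[0.3,0,0,0.05,0],[0.3,0,0,0.05,0],[0.3,0,0,0.05,0],[0.3,0,0,0.05,0],[0.3,0,0,0.05,0]]' 40
python3 - <<'E'
from h import *
for n in("scene","top"):
    im=arm.get_image(n)[...,::-1];cv2.imwrite(f"pics/{n}4.png",im)
    p=proj(n,arm.observe()["position"])[0].astype(int);print(p)
    cv2.imwrite(f"pics/{n}4z.png",cv2.resize(im[max(0,p[1]-55):p[1]+65,p[0]-60:p[0]+60],None,fx=5,fy=5,interpolation=cv2.INTER_CUBIC))
E
```

```text
clock: 4.92
position: [0.423, -0.332, 0.0824]
ee_rot: [-3.14, 0.001, 0.002]
force: [0.5, -1.2, -1.9]
width: 0.503
clock: 5.58
position: [0.4236, -0.3323, 0.2035]
ee_rot: [-3.141, 0.001, 0.002]
force: [1.0, -0.6, -4.1]
width: 0.5
[393 275]
[488 236]
```

View pics/scene4z.png

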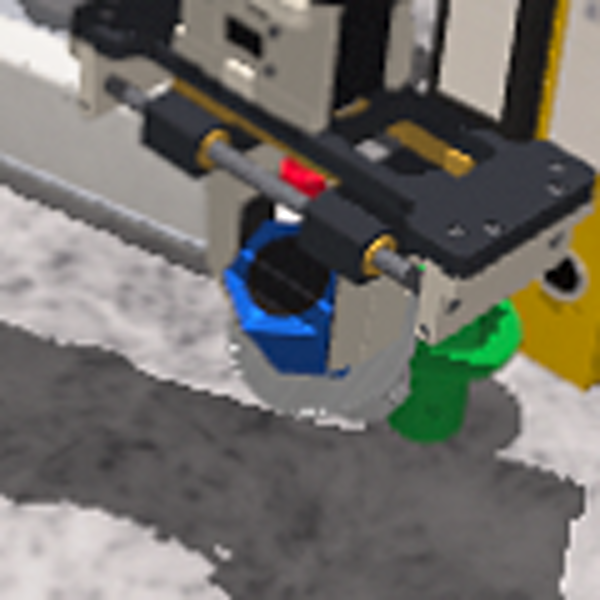

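View pics/top4z.png

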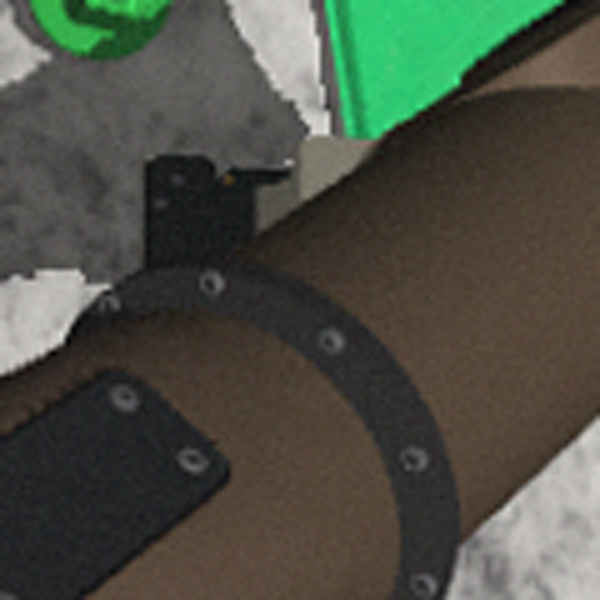

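```bash
python3 - <<'E'
from h import *
im=cv2.imread("pics/scene4.png")
cv2.imwrite("pics/s4zz.png",cv2.resize(im[255:310,370:425],None,fx=10.9,fy=10.9,interpolation=cv2.INTER_CUBIC))
P=np.array([.4236,-.3323,.2055])
for t in (20,25,30,35,40):
    t=np.radians(t);n=np.array([-np.sin(t),0,np.cos(t)]);u=np.array([np.cos(t),0,np.sin(t)]);y=np.array([0,1,0])
    top=P+9.3*n*1e-3
    vs=[top+.02656*(np.cos(a)*u+np.sin(a)*y) for a in np.radians(range(0,360,60))]
    lo=[v-.04*n for v in vs]
    fl=[top-.04*n+.038*(np.cos(a)*u+np.sin(a)*y) for a in np.radians(range(0,360,5))]
    q=lambda p:((proj("scene",p)-[370,255]+.5)*10.9-.5).round(0)
    print(np.degrees(t).round(),"top",q(top).tolist(),"v180,240",q(vs)[2:5].tolist(),"low",q(lo)[2:5].tolist(),"flange max row/min col",q(fl)[:,1].max(),q(fl)[:,0].min())
E
```

```text
20.0 top [[238.0, 202.0]] v180,240 [[86.0, 187.0], [131.0, 305.0], [286.0, 322.0]] low [[126.0, 323.0], [170.0, 440.0], [320.0, 457.0]] flange max row/min col 523.0 57.0
25.0 top [[234.0, 205.0]] v180,240 [[85.0, 194.0], [130.0, 316.0], [284.0, 329.0]] low [[138.0, 316.0], [183.0, 436.0], [332.0, 450.0]] flange max row/min col 521.0 70.0
30.0 top [[231.0, 209.0]] v180,240 [[83.0, 201.0], [131.0, 326.0], [282.0, 336.0]] low [[149.0, 308.0], [196.0, 431.0], [343.0, 442.0]] flange max row/min col 517.0 84.0
35.0 top [[228.0, 213.0]] v180,240 [[83.0, 208.0], [132.0, 336.0], [281.0, 343.0]] low [[161.0, 299.0], [210.0, 425.0], [355.0, 432.0]] flange max row/min col 511.0 97.0
40.0 top [[226.0, 216.0]] v180,240 [[82.0, 214.0], [134.0, 345.0], [281.0, 349.0]] low [[172.0, 289.0], [224.0, 417.0], [367.0, 422.0]] flange max row/min col 503.0 111.0
```

View pics/s4zz.png

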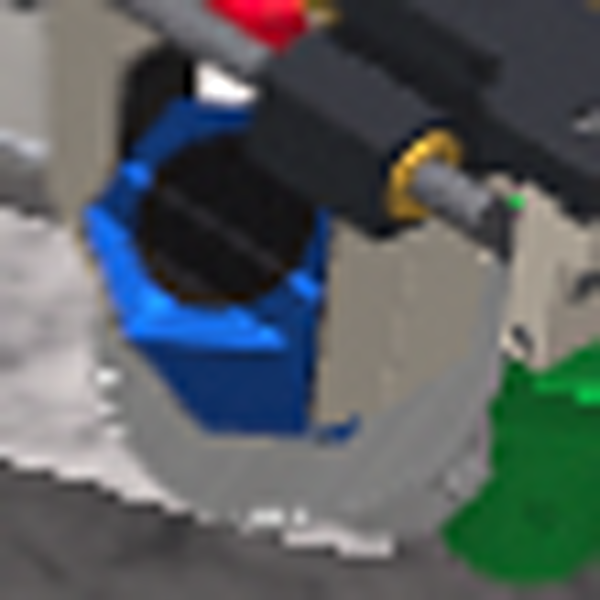

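```bash
python3 - <<'E'
from h import *
b=np.array([np.cos(np.radians(13.1)),np.sin(np.radians(13.1)),0]);n=-.5*b+[0,0,.866];u=.866*b+[0,0,.5];w=np.cross(n,u)
im={k:cv2.imread(f"pics/{k}0.png") for k in("scene","top")}
for M in ([.6045,-.0115,.174],[.6035,-.0125,.172]):
  for nme,s,o in(("scene",9,(322,170)),("top",10,(315,125))):
    q=[];
    for r in(.038,.030):
        C=[np.array(M)+r*(np.cos(a)*u+np.sin(a)*w) for a in np.radians(range(0,360,3))]
        e=(proj(nme,C)-o+.5)*s-.5;q.append(e);print(nme,r,"x",e[:,0].min().round(),e[:,0].max().round(),"y",e[:,1].min().round(),e[:,1].max().round())
    if M[2]==.174:
        z=cv2.imread("pics/s_n.png" if nme=="scene" else "pics/t_n.png")
        for e in q: cv2.polylines(z,[e.astype(int)],True,(0,0,255),1)
        cv2.imwrite(f"pics/ov_{nme}.png",z)
E
```

```text
scene 0.038 x 83.0 351.0 y 89.0 320.0
scene 0.03 x 111.0 322.0 y 112.0 295.0
top 0.038 x 167.0 488.0 y 151.0 467.0
top 0.03 x 201.0 455.0 y 185.0 434.0
scene 0.038 x 82.0 351.0 y 97.0 329.0
scene 0.03 x 110.0 322.0 y 121.0 304.0
top 0.038 x 170.0 492.0 y 158.0 474.0
top 0.03 x 205.0 458.0 y 192.0 441.0
```

View pics/ov_scene.png

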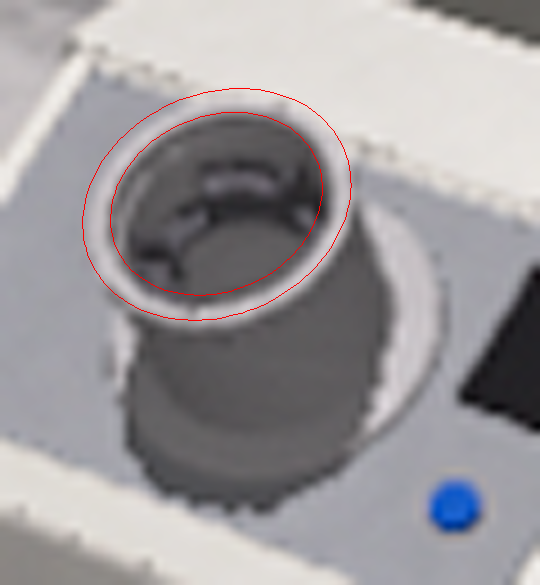

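View pics/ov_top.png

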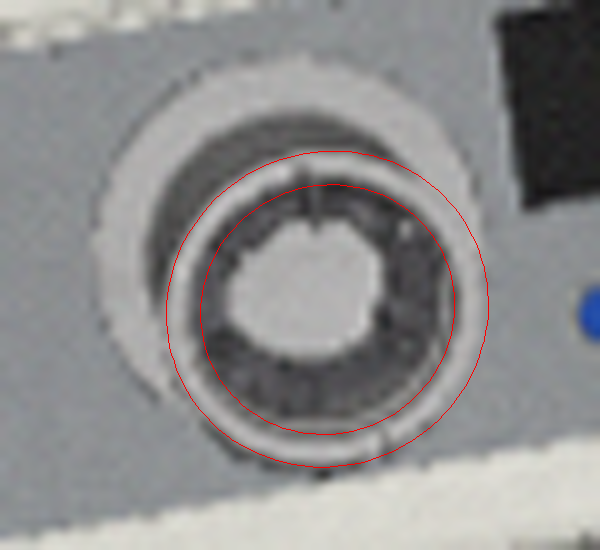

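```bash
python3 -m crank '[[0.3,0.01,0.03,0.0206,0.0136],[0.3,0.02,0.045,0.0206,0.0136],[0.3,0.02,0.05,0.0206,0.0136],[0.3,0.02,0.05,0.0206,0.0136],[0.3,0.02,0.05,0.0206,0.0136],[0.3,0.02,0.05,0.0206,0.0136],[0.3,0.02,0.05,0.0206,0.0136],[0.3,0.02,0.05,0.0206,0.0136]]' 40
python3 -m crank '[[0.3,0.02,0.05,0,0.0136],[0.3,0.02,0.05,0,0.0136],[0.3,0.02,0.05,0,0.0136],[0.3,0.02,0.05,0,0.0136],[0.3,0.02,0.05,0,0.0136],[0.3,0.02,0.05,0,0.0136],[0.3,0.02,0.05,0,0.0136],[0.3,0.0228,0.0475,0,0.0136]]'
python3 - <<'E'
from h import *
s=arm.observe();print(s['position'],s['joints'])
for n in("scene","top"):
    im=arm.get_image(n)[...,::-1];cv2.imwrite(f"pics/{n}5.png",im)
a=cv2.imread("pics/scene5.png")[120:260,270:430];cv2.imwrite("pics/s5z.png",cv2.resize(a,None,fx=4.2,fy=4.2,interpolation=cv2.INTER_CUBIC))
E
```

```text
clock: 6.35
position: [0.4836, -0.1812, 0.2679]
ee_rot: [-3.136, -0.18, 0.003]
force: [0.1, 0.2, -2.6]
width: 0.498
clock: 7.02
position: [0.5489, -0.022, 0.2678]
ee_rot: [-3.121, -0.358, 0.003]
force: [-0.4, -0.8, -4.2]
width: 0.498
[ 0.54886749 -0.02204258  0.26781854] [-0.69210603  0.36540997  0.87035897  1.77158926 -0.30435853  1.14793918
 -1.06900946]
```

View pics/s5z.png

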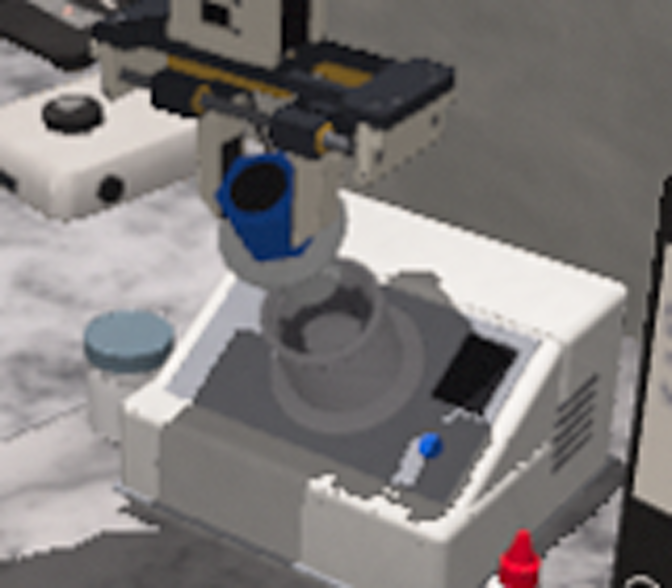

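View pics/top5.png

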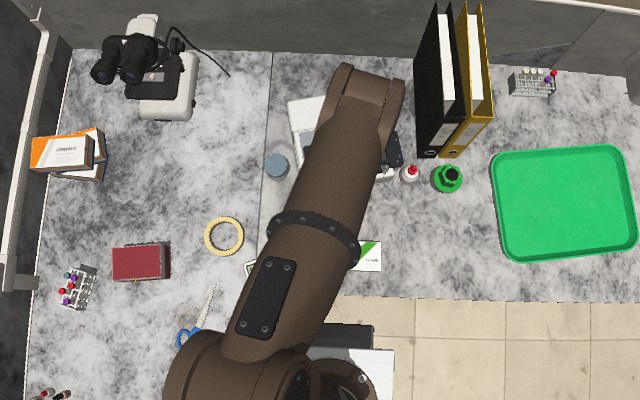

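```bash
python3 -m crank '[[0.3,0.0063,0.0015,-0.0111,0],[0.3,0.0063,0.0015,-0.0111,0],[0.3,0.0063,0.0015,-0.0111,0],[0.3,0.0063,0.0015,-0.0111,0],[0.3,0.0063,0.0015,-0.0111,0],[0.3,0.0063,0.0015,-0.0111,0],[0.3,0.0063,0.0015,-0.0111,0],[0.3,0,0,0,0]]' 20
python3 - <<'E'
from h import *
s=arm.observe();print(s['position'],np.round(s['force'],2),np.round(s['ft_torque'],2))
a=arm.get_image("scene")[...,::-1][120:260,270:430];cv2.imwrite("pics/s6z.png",cv2.resize(a,None,fx=4.2,fy=4.2,interpolation=cv2.INTER_CUBIC))
E
```

```text
clock: 7.78
position: [0.5667, -0.0194, 0.2367]
ee_rot: [3.121, 0.357, -0.002]
force: [-0.8, 0.0, -3.5]
width: 0.502
[ 0.56669195 -0.01944709  0.23673639] [-0.84  0.03 -3.45] [-0.01  0.24 -0.01]
```

View pics/s6z.png

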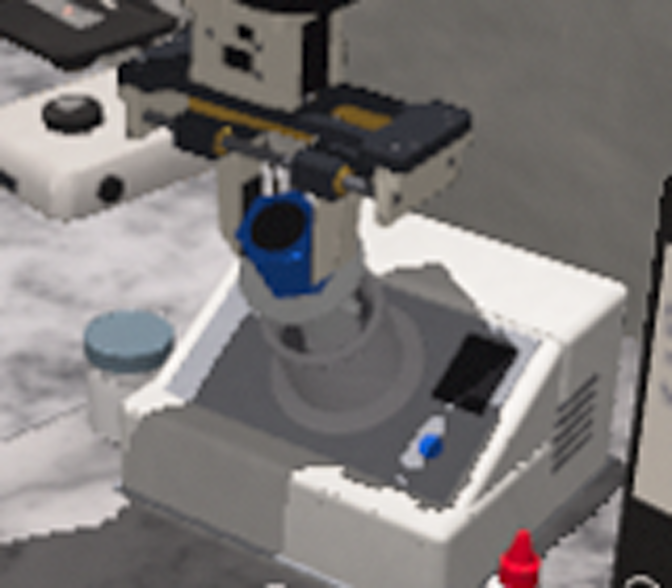

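```bash
python3 -m crank '[[0.3,0.003,0.0007,-0.0054,0],[0.3,0.003,0.0007,-0.0054,0],[0.3,0.003,0.0007,-0.0054,0],[0.3,0.003,0.0007,-0.0054,0],[0.3,0.003,0.0007,-0.0054,0],[0.3,0.003,0.0007,-0.0054,0],[0.3,0.003,0.0007,-0.0054,0],[0.3,0,0,0,0]]' 20
python3 - <<'E'
from h import *
s=arm.observe();print(s['position'],np.round(s['force'],2),np.round(s['ft_torque'],2))
a=arm.get_image("scene")[...,::-1][140:240,300:400];cv2.imwrite("pics/s7z.png",cv2.resize(a,None,fx=6,fy=6,interpolation=cv2.INTER_CUBIC))
E
```

```text
clock: 8.5
position: [0.5751, -0.0177, 0.2221]
ee_rot: [3.121, 0.356, -0.001]
force: [-1.1, -0.4, -5.6]
width: 0.501
[ 0.57514642 -0.01767868  0.22208162] [-1.12 -0.44 -5.6 ] [-0.27  0.66  0.02]
```

View pics/s7z.png

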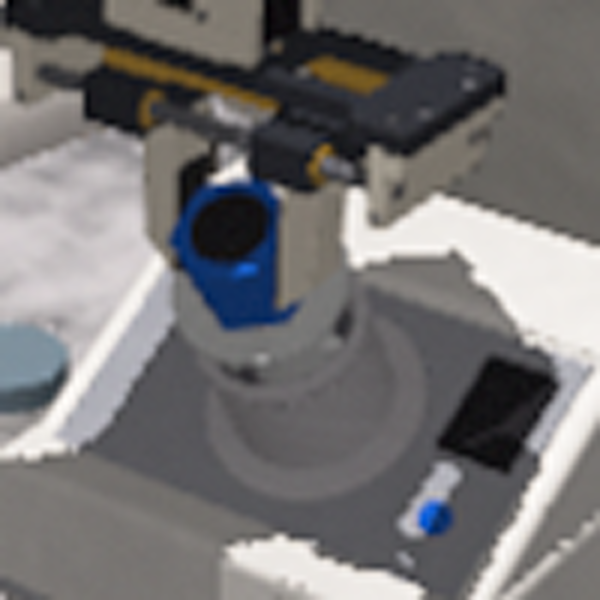

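```bash
python3 -m crank '[[0.3,0.0015,0.0004,-0.0027,0],[0.3,0.0015,0.0004,-0.0027,0],[0.3,0.0015,0.0004,-0.0027,0],[0.3,0.0015,0.0004,-0.0027,0],[0.3,0.0015,0.0004,-0.0027,0],[0.3,0.0015,0.0004,-0.0027,0],[0.3,0,0,0,0],[0.3,0,0,0,0]]' 15
python3 - <<'E'
from h import *
s=arm.observe();print(s['position'],np.round(s['force'],2),np.round(s['ft_torque'],2))
a=arm.get_image("scene")[...,::-1][140:240,300:400];cv2.imwrite("pics/s8z.png",cv2.resize(a,None,fx=6,fy=6,interpolation=cv2.INTER_CUBIC))
E
```

```text
clock: 9.22
position: [0.579, -0.0167, 0.2162]
ee_rot: [3.121, 0.357, 0.001]
force: [0.0, -0.4, -3.4]
width: 0.499
[ 0.57895989 -0.0166783   0.21620889] [ 0.01 -0.36 -3.44] [-0.07  0.34 -0.06]
```

View pics/s8z.png

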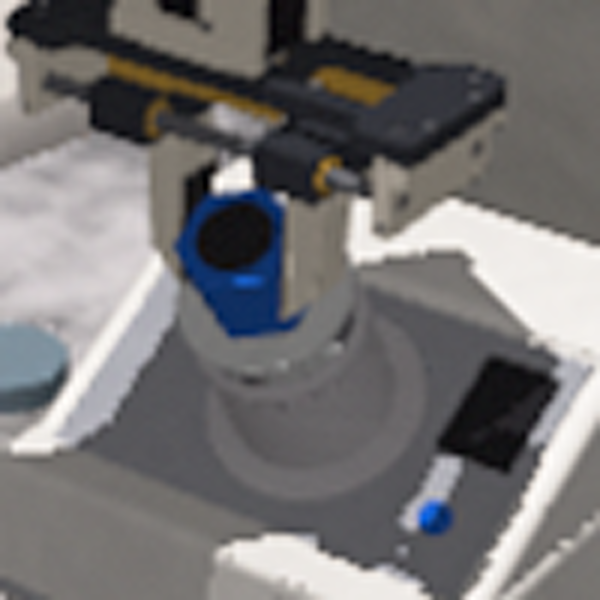

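```bash
python3 -m crank '[[0.3,0.001,0.0003,-0.002,0],[0.3,0.001,0.0003,-0.002,0],[0.3,0.001,0.0003,-0.002,0],[0.3,0.001,0.0003,-0.002,0],[0.3,0.001,0.0003,-0.002,0],[0.3,0,0,0,0],[0.3,0,0,0,0],[0.3,0,0,0,0]]' 15
python3 - <<'E'
from h import *
s=arm.observe();print(s['position'],np.round(s['force'],2),np.round(s['ft_torque'],2))
E
```

```text
clock: 9.93
position: [0.5815, -0.0163, 0.2141]
ee_rot: [-3.121, -0.356, -0.004]
force: [-4.5, 0.9, 13.7]
width: 0.507
[ 0.58153288 -0.01633731  0.21411918] [-4.46  0.95 13.68] [0.34 1.38 0.06]
```

```bash
python3 -m crank '[[0.3,0,0,0.001,0.07],[0.3,0,0,0.001,0.07],[0.3,0,0,0.001,0.07],[0.3,-0.0005,0,0.001,0.07],[0.3,-0.0005,0,0.001,0.07],[0.3,-0.0005,0,0.001,0.07],[0.3,-0.0005,0,0.001,0.07],[0.3,0,0,0,0]]' 10
python3 - <<'E'
from h import *
s=arm.observe();print(s['position'],np.round(s['force'],2),np.round(s['ft_torque'],2))
a=arm.get_image("scene")[...,::-1][140:240,300:400];cv2.imwrite("pics/s9z.png",cv2.resize(a,None,fx=6,fy=6,interpolation=cv2.INTER_CUBIC))
E
```

```text
clock: 10.6
position: [0.5808, -0.0191, 0.2163]
ee_rot: [2.925, 1.138, 0.003]
force: [-1.8, -6.3, 4.2]
width: 0.563
[ 0.58078859 -0.01912433  0.21625321] [-1.84 -6.33  4.2 ] [-1.61  0.06 -0.39]
```

View pics/s9z.png

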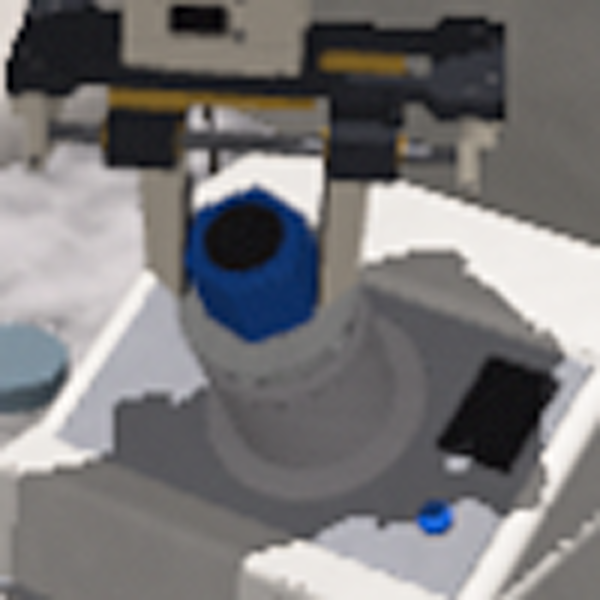

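```bash
python3 -m crank '[[0.8,0,0,0,0],[0.8,0,0,0,0],[0.8,0,0,0,0],[0.8,-0.001,0,0.002,0],[0.8,-0.001,0,0.002,-0.11],[0.8,-0.001,0,0.002,-0.11],[0.8,-0.001,0,0.002,-0.11],[0.8,-0.001,0,0.002,-0.11]]' 10
python3 -m crank '[[0.8,0,0,0,-0.11],[0.8,0,0,0,-0.11],[0.8,0,0,0,-0.11],[0.8,0,0,0,-0.11],[0.3,0,0,0,0],[0.3,0,0,0,0],[0.3,0,0,0,0],[0.3,0,0,0,0]]' 8
python3 - <<'E'
from h import *
s=arm.observe();print(s['position'],np.round(s['force'],2),np.round(s['ft_torque'],2),s['joints'][6])
a=arm.get_image("scene")[...,::-1][140:240,300:400];cv2.imwrite("pics/s10z.png",cv2.resize(a,None,fx=6,fy=6,interpolation=cv2.INTER_CUBIC))
E
```

```text
clock: 11.32
position: [0.5782, -0.0155, 0.2191]
ee_rot: [-3.112, -0.43, -0.001]
force: [0.6, 0.5, -0.6]
width: 0.803
clock: 11.98
position: [0.5779, -0.0159, 0.2189]
ee_rot: [-3.129, 0.279, -0.0]
force: [0.9, 1.0, -2.9]
width: 0.731
[ 0.57794848 -0.01586309  0.21890106] [ 0.92  1.02 -2.94] [0.13 0.01 0.01] -1.3603603322085178
```

View pics/s10z.png

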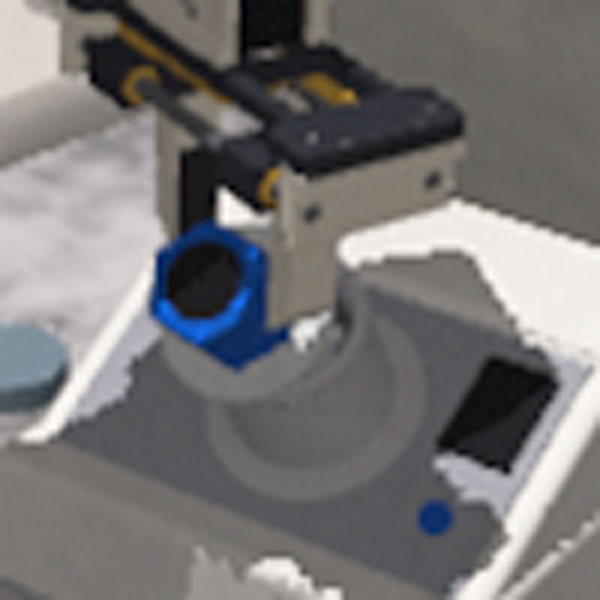

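```bash
python3 -m crank '[[0.3,0,0,0,0],[0.3,0,0,0,0],[0.3,0,0,0,0],[0.3,0,0,0,0],[0.3,0,0,0,0],[0.3,0,0,0,0],[0.3,0,0,0,0],[0.3,0,0,0,0]]' 8
python3 - <<'E'
from h import *
s=arm.observe();print(s['position'],np.round(s['force'],2),np.round(s['ft_torque'],2),s['joints'][6])
a=arm.get_image("scene")[...,::-1][140:240,300:400];cv2.imwrite("pics/s11z.png",cv2.resize(a,None,fx=6,fy=6,interpolation=cv2.INTER_CUBIC))
E
```

```text
clock: 12.7
position: [0.5779, -0.0161, 0.219]
ee_rot: [-3.129, 0.284, 0.0]
force: [0.4, 1.3, -3.0]
width: 0.733
[ 0.57786877 -0.01606278  0.21895564] [ 0.45  1.29 -3.04] [ 0.38 -0.09  0.04] -1.3626008204715183
```

View pics/s11z.png

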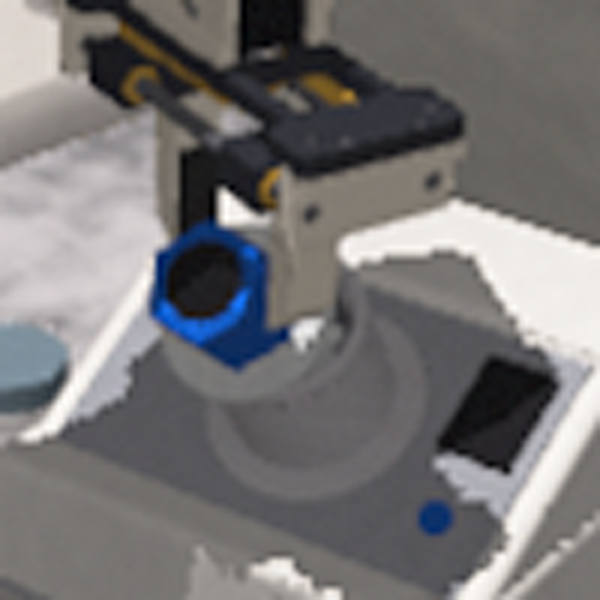

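```bash
python3 - <<'E'
from h import *
b=np.array([np.cos(np.radians(13.1)),np.sin(np.radians(13.1)),0]);M=np.array([.604,-.0105,.173]);w=np.array([-b[1],b[0],0])
o,v=ray("scene",[[300+205.5/6-.5,140+280.5/6-.5],[300+243.5/6-.5,140+237.5/6-.5],[300+237.5/6-.5,140+236.5/6-.5]])
for vv in v:
    t=((M-o)@w)/(vv@w);p=o+vv*t;d=p-M;print(p.round(4),"fwd",(-d@b).round(4),"z",d[2].round(4))
s=arm.observe()['position'];d=np.array(s)-M;print("tcp fwd",-d@b,"w",d@w,"z",d[2])
E
```

```text
[ 0.5549 -0.0219  0.2131] fwd 0.0504 z 0.0401
[ 0.5803 -0.016   0.2211] fwd 0.0244 z 0.0481
[ 0.5761 -0.017   0.2234] fwd 0.0287 z 0.0504
tcp fwd 0.026694810006962826 w 0.0005245641400071294 z 0.045983831377009926
```

```bash
python3 -m crank '[[0.95,0,0,0,0],[0.95,0,0,0,0],[0.95,0,0,0.01,0],[0.95,0,0,0.02,0],[0.95,0,0,0.02,0.05],[0.95,0,0,0.01,0],[0.95,-0.0228,-0.0055,0,0],[0.95,-0.0228,-0.0055,0,0]]' 10
python3 - <<'E'
from h import *
s=arm.observe();print(s['position'],np.round(s['force'],2))
a=arm.get_image("scene")[...,::-1][140:240,300:400];cv2.imwrite("pics/s12z.png",cv2.resize(a,None,fx=6,fy=6,interpolation=cv2.INTER_CUBIC))
E
```

```text
clock: 13.42
position: [0.5591, -0.0209, 0.2432]
ee_rot: [3.135, -0.204, 0.001]
force: [-0.1, -0.2, -0.1]
width: 0.948
[ 0.55912983 -0.02093693  0.24316078] [-0.1  -0.23 -0.1 ]
```

View pics/s12z.png

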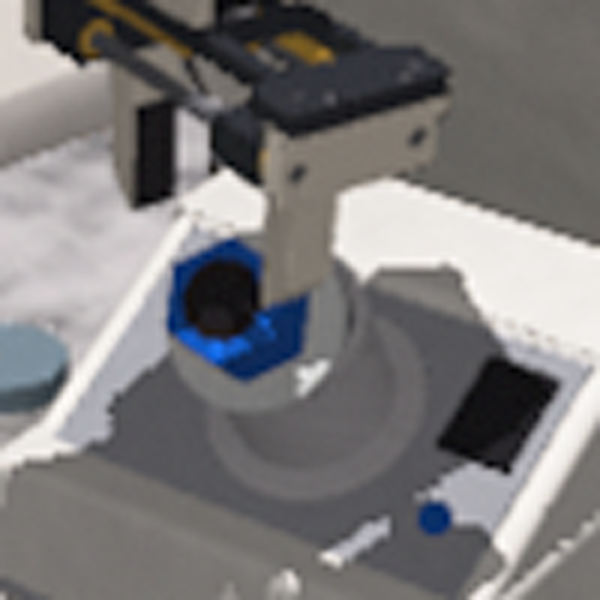

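```bash
python3 - <<'E'
from h import *
b=np.array([np.cos(np.radians(13.1)),np.sin(np.radians(13.1)),0]);M=np.array([.604,-.0105,.173]);w=np.array([-b[1],b[0],0])
px=[300+223.5/6-.5,140+297.5/6-.5]
o,v=ray("scene",[px])
t=((M-o)@w)/(v[0]@w);p=o+v[0]*t;d=p-M;print(p.round(4),"fwd",(-d@b).round(4),"z",d[2].round(4))
# project the hex for hypothesised tilts
for tilt,h,phi in((38,6,33),(40,5,33),(40,5,27),(40,5,40)):
    T=np.radians(tilt);n=-np.sin(T)*b+[0,0,np.cos(T)];u=np.cos(T)*b+[0,0,np.sin(T)]
    n0=-.5*b+[0,0,.866]
    piv=M-.031*n0 if False else M-.030*n0
    top=piv+n*(.030+.046+h*.001)
    vs=[top+.02656*(np.cos(a)*w-np.sin(a)*u) for a in np.radians(phi+30+np.arange(0,360,60))]
    print(tilt,h,phi,((proj("scene",[top]+vs)-[300,140]+.5)*6-.5).round().tolist())
a=arm.get_image("top")[...,::-1];cv2.imwrite("pics/t12.png",cv2.resize(a[100:220,280:440],None,fx=5,fy=5))
a=arm.get_image("scene")[...,::-1];cv2.imwrite("pics/s12zz.png",cv2.resize(a[165:215,320:375],None,fx=12,fy=12,interpolation=cv2.INTER_CUBIC))
E
```

```text
[ 0.5676 -0.019   0.1994] fwd 0.0373 z 0.0264
38 6 33 [[226.0, 268.0], [174.0, 310.0], [230.0, 327.0], [283.0, 286.0], [279.0, 227.0], [223.0, 211.0], [171.0, 252.0]]
40 5 33 [[224.0, 276.0], [172.0, 318.0], [228.0, 335.0], [281.0, 293.0], [276.0, 234.0], [220.0, 217.0], [168.0, 259.0]]
40 5 27 [[224.0, 276.0], [169.0, 313.0], [222.0, 336.0], [278.0, 299.0], [279.0, 238.0], [226.0, 216.0], [172.0, 253.0]]
40 5 40 [[224.0, 276.0], [177.0, 323.0], [236.0, 333.0], [284.0, 285.0], [271.0, 229.0], [212.0, 219.0], [165.0, 266.0]]
```

View pics/s12zz.png

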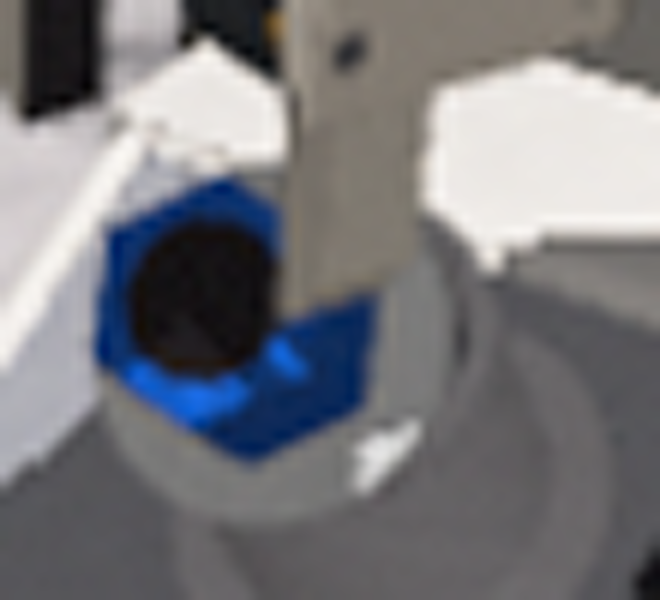

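View pics/t12.png

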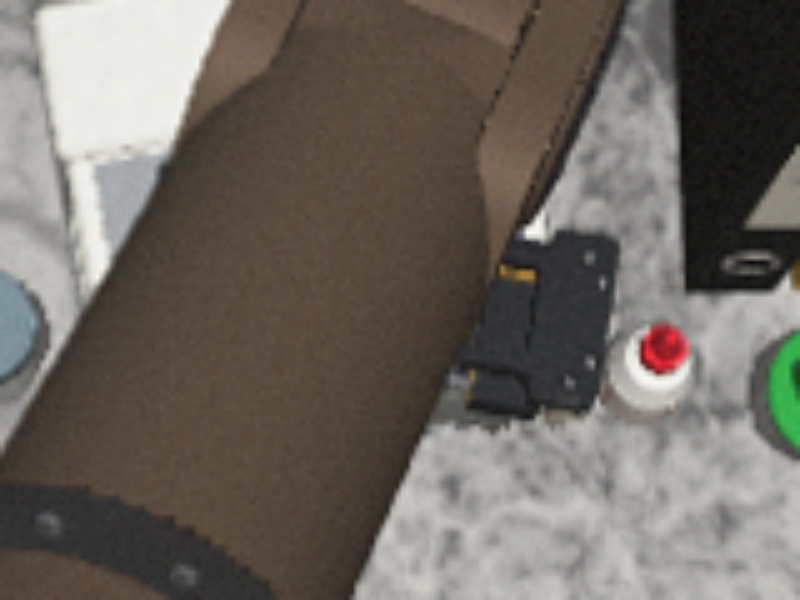

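```bash
python3 -m crank '[[0.95,0,0,0.02,0],[0.95,0,-0.05,0.02,0],[0.95,0,-0.09,0,0],[0.95,0,-0.1,0,0],[0.95,0,-0.1,0,0],[0.95,0,-0.1,0,0],[0.95,0,-0.09,0,0],[0.95,0,-0.05,0,0]]' 10
python3 - <<'E'
from h import *
s=arm.observe();print(s['position'],np.round(s['force'],2))
for n in("scene","top"):
    im=arm.get_image(n)[...,::-1];cv2.imwrite(f"pics/{n}13.png",im)
    p=(345,190) if n=="scene" else (347,160)
    cv2.imwrite(f"pics/{n}13z.png",cv2.resize(im[p[1]-30:p[1]+30,p[0]-30:p[0]+30],None,fx=10,fy=10,interpolation=cv2.INTER_CUBIC))
cv2.imwrite("pics/both.png",np.hstack([cv2.resize(cv2.imread(f"pics/{n}13z.png"),(400,400)) for n in("scene","top")]))
E
```

```text
clock: 14.23
position: [0.5586, -0.2576, 0.2598]
ee_rot: [3.132, -0.209, 0.001]
force: [-0.4, 0.1, 0.0]
width: 0.951
[ 0.55860518 -0.25759956  0.25982517] [-0.37  0.14  0.02]
```

View pics/scene13z.png

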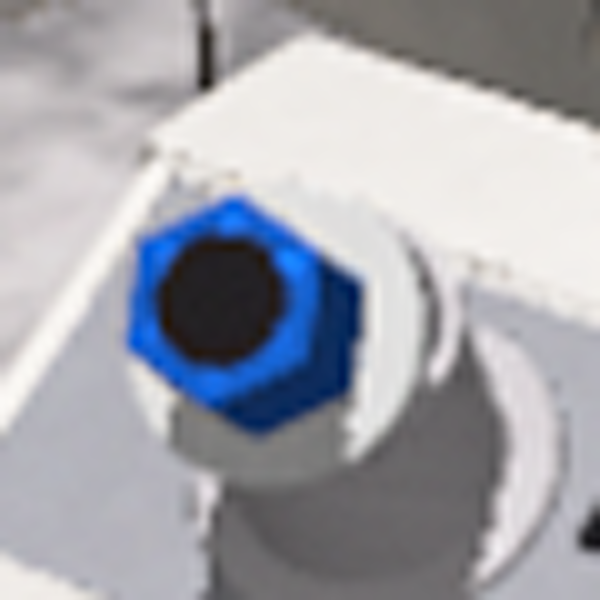

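View pics/top13z.png

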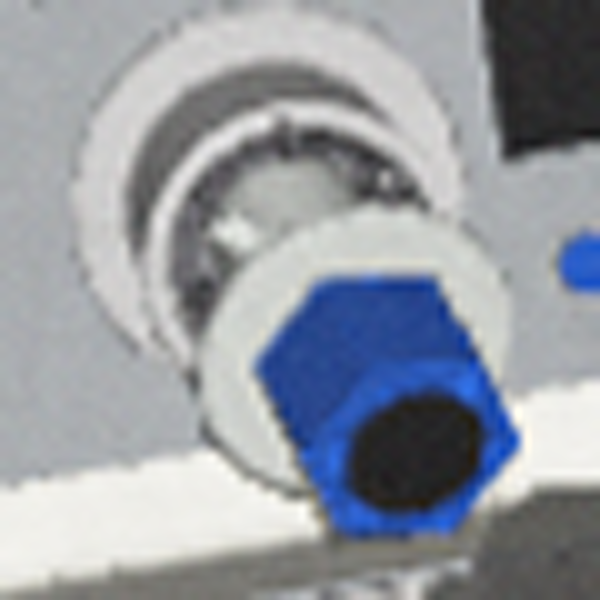

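```bash
python3 - <<'E'
from h import *
b=np.array([np.cos(np.radians(13.1)),np.sin(np.radians(13.1)),0]);M=np.array([.604,-.0105,.173]);w=np.array([-b[1],b[0],0])
S=lambda u:[(u[0]+.5)/10-.5+315,(u[1]+.5)/10-.5+160]
T=lambda u:[(u[0]+.5)/10-.5+317,(u[1]+.5)/10-.5+130]
sc=[(222,300),(233,197),(320,278),(240,405),(128,340)]
tp=[(417,450)]
K=tri([S((222,300))],[T((417,450))])[0];print(K.round(4))
d=K[:3]-M;print("fwd",-d@b,"w",d@w,"z",d[2])
# flange centre: scene ellipse, top ellipse
F=tri([S((278,338))],[T((355,355))])[0];print("flange~",F.round(4));d2=F[:3]-M;print("fwd",-d2@b,"w",d2@w,"z",d2[2])
a=K[:3]-F[:3];print("axis",np.linalg.norm(a),(a/np.linalg.norm(a)).round(3))
E
```

```text
[ 0.5508 -0.0367  0.2121  0.0006]
fwd 0.0577540705315105 w -0.01346546769732937 z 0.039079702255012505
flange~ [ 0.5804 -0.0237  0.1845  0.0026]
fwd 0.025931063883413274 w -0.007495208536590162 z 0.011491014792418985
axis 0.042538023255434605 [-0.697 -0.306  0.649]
```

```bash
python3 - <<'E'
import cv2,numpy as np
a=cv2.imread("pics/scene13.png")[176:208,324:356];b=cv2.imread("pics/top13.png")[154:188,338:372]
A=cv2.resize(a,(560,560),interpolation=cv2.INTER_CUBIC);B=cv2.resize(b,(578,578),interpolation=cv2.INTER_CUBIC)
g=lambda I:np.clip(I.astype(float)*1.6,0,255).astype(np.uint8)
cv2.imwrite("pics/k_s.png",g(A));cv2.imwrite("pics/k_t.png",g(B))
E
```

```text
(no output)
```

View pics/k_s.png

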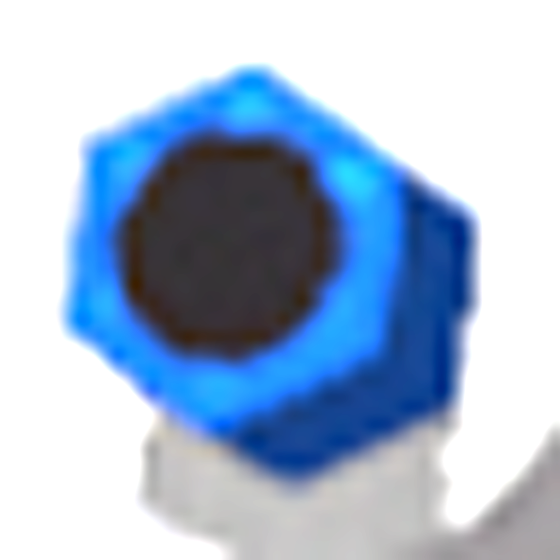

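View pics/k_t.png

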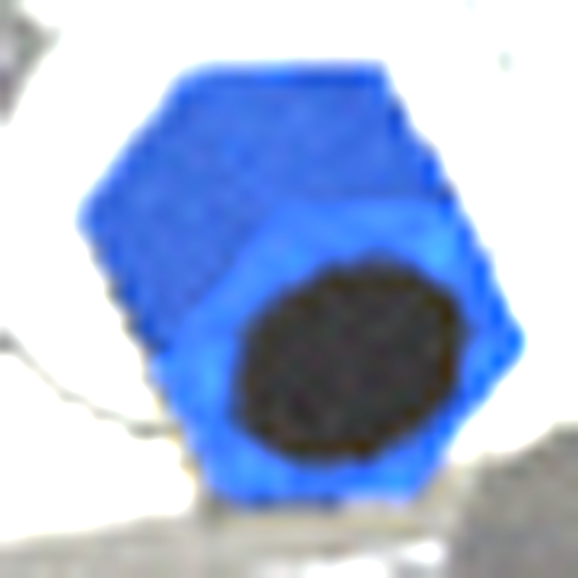

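```bash
python3 - <<'E'
from h import *
b=np.array([np.cos(np.radians(13.1)),np.sin(np.radians(13.1)),0]);M=np.array([.604,-.0105,.173]);w=np.array([-b[1],b[0],0])
S=(np.array([(258,68),(405,180),(385,365),(225,430),(70,325),(92,145)],float)+.5)/17.5-.5+[324,176]
T=(np.array([(270,205),(455,200),(522,340),(415,503),(225,500),(165,360)],float)+.5)/17-.5+[338,154]
Sb=(np.array([(472,215),(450,410),(295,485)],float)+.5)/17.5-.5+[324,176]
for k in range(6):
    r=tri(S,np.roll(T,k,0));print(k,(r[:,3].mean()*1e3).round(2))
k=min(range(6),key=lambda k:tri(S,np.roll(T,k,0))[:,3].mean())
P=tri(S,np.roll(T,k,0))[:,:3];c=P.mean(0);print(c.round(4));print((np.linalg.norm(P-c,axis=1)*1e3).round(1))
U,_,Vt=np.linalg.svd(P-c);n=Vt[2]*np.sign(Vt[2][2]);print("normal",n.round(3),"tilt",np.degrees(np.arccos(n[2])),"az",np.degrees(np.arctan2(n[1],n[0]))%360)
h=np.cross(n,[0,0,1]);h/=np.linalg.norm(h);q=np.cross(n,h)
print("vertex angles from horizontal",[round(np.degrees(np.arctan2((p-c)@q,(p-c)@h))%60,1) for p in P], "h az",np.degrees(np.arctan2(h[1],h[0])))
E
```

```text
0 1.6
1 15.55
2 25.92
3 32.59
4 27.31
5 17.18
[ 0.5524 -0.0358  0.21  ]
[25.9 24.8 26.1 25.6 25.4 25.6]
normal [-0.631 -0.334  0.7  ] tilt 45.57464149642254 az 207.91294170564464
vertex angles from horizontal [np.float64(38.0), np.float64(35.4), np.float64(35.3), np.float64(38.7), np.float64(34.7), np.float64(35.7)] h az 117.91294170564467
```

```bash
python3 -m crank '[[0.95,0.0035,0.05,0,0.0835],[0.95,0,0.08,0,0.0835],[0.95,0,0.09,0,0.0835],[0.95,0,0.09,0,0.0835],[0.95,0,0.09,0,0.0835],[0.95,0,0.08,0,0.0835],[0.95,0,0.05,0,0.0835],[0.95,0,0.034,0,0.0835]]' 12
python3 -m crank '[[0.95,0,0,-0.03,0],[0.95,0,0,-0.045,0],[0.95,0,0,-0.045,0],[0.95,0,0,-0.0295,0],[0.95,0,0,0,0],[0.3,0,0,0,0],[0.3,0,0,0,0],[0.3,0,0,0,0]]'
python3 -m crank '[[0.3,0,0,0,0],[0.3,0,0,0,0],[0.3,0,0,0,0],[0.3,0,0,0,0],[0.3,0,0,0,0],[0.3,0,0,0,0],[0.3,0,0,0,0],[0.3,0,0,0,0]]'
python3 - <<'E'
from h import *
s=arm.observe();print(s['position'],np.round(s['force'],2),np.round(s['ft_torque'],2))
a=arm.get_image("scene")[...,::-1][140:240,300:400];cv2.imwrite("pics/s14z.png",cv2.resize(a,None,fx=6,fy=6,interpolation=cv2.INTER_CUBIC))
E
```

```text
clock: 15.0
position: [0.5611, -0.0221, 0.2591]
ee_rot: [-3.009, -0.898, -0.0]
force: [-0.1, 0.5, 0.4]
width: 0.952
clock: 15.67
position: [0.5617, -0.0306, 0.2006]
ee_rot: [3.011, 0.878, 0.002]
force: [-1.5, -15.9, 9.2]
width: 0.784
clock: 16.33
position: [0.5626, -0.0329, 0.2016]
ee_rot: [3.01, 0.874, 0.005]
force: [-1.0, -18.3, 8.0]
width: 0.67
[ 0.56263463 -0.03293182  0.20162645] [ -1.04 -18.33   8.04] [-4.47 -0.04 -0.61]
```

View pics/s14z.png

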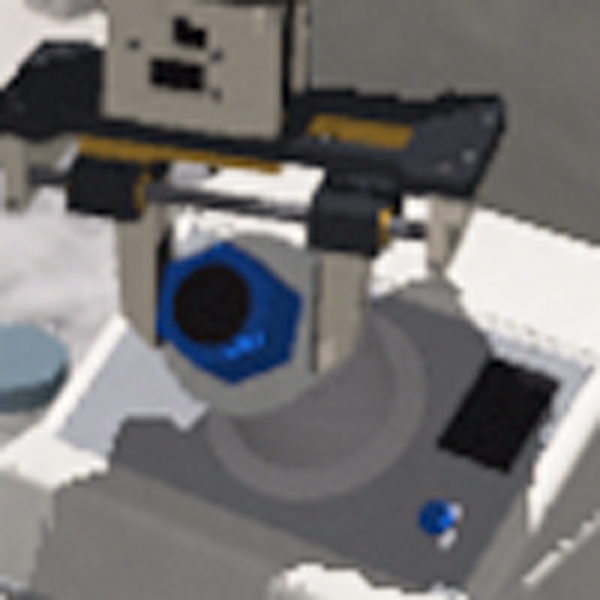

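```bash
python3 - <<'E'
from h import *
print(plane("scene",[[300+212.5/6-.5,140+305.5/6-.5],[337,189.6]],.21).round(4))
R=cv2.Rodrigues(np.array(arm.observe()["ee_rot"],float))[0];print(R[:,1].round(3))
c=np.array([.5525,-.0325,.21])
for nm in("scene",):
    im=cv2.imread("pics/s14z.png")
E
```

```text
[[ 0.5476 -0.0344  0.21  ]
 [ 0.5539 -0.0347  0.21  ]]
[ 0.535 -0.845  0.008]
```

```bash
python3 -m crank '[[0.95,0,0,0,0],[0.95,0,0,0,0],[0.95,0,0,0.005,0],[0.95,0,0,0.01,0],[0.95,0,0,0.01,0],[0.95,0,0,0,0],[0.95,0,0,0,0],[0.95,0,0,0,0]]' 12
python3 - <<'E'
from h import *
s=arm.observe();print(s['position'],np.round(s['force'],2),np.round(s['ft_torque'],2))
a=arm.get_image("scene")[...,::-1];cv2.imwrite("pics/scene15.png",a);a=a[150:230,300:380];cv2.imwrite("pics/s15z.png",cv2.resize(a,None,fx=7.5,fy=7.5,interpolation=cv2.INTER_CUBIC))
E
```

```text
clock: 17.05
position: [0.5612, -0.0263, 0.2093]
ee_rot: [-3.014, -0.886, -0.001]
force: [-0.2, -0.2, -0.2]
width: 0.948
[ 0.5612224  -0.02631451  0.20928421] [-0.22 -0.17 -0.24] [-0.08  0.16  0.01]
```

View pics/s15z.png

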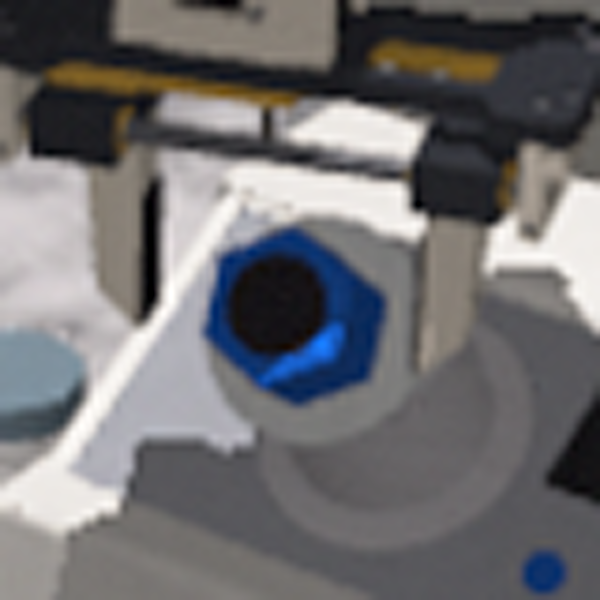

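```bash
python3 -m crank '[[0.95,-0.005,-0.0075,0,0],[0.95,-0.004,-0.0075,-0.005,0],[0.95,0,0,-0.01,0],[0.3,0,0,0,0],[0.3,0,0,0,0],[0.3,0,0,0,0],[0.3,0,0,0,0],[0.3,0,0,0,0]]' 8
python3 - <<'E'
from h import *
s=arm.observe();print(s['position'],np.round(s['force'],2),np.round(s['ft_torque'],2),s['width'])
a=arm.get_image("scene")[...,::-1];cv2.imwrite("pics/scene16.png",a);a=a[150:230,300:380];cv2.imwrite("pics/s16z.png",cv2.resize(a,None,fx=7.5,fy=7.5,interpolation=cv2.INTER_CUBIC))
E
```

```text
clock: 17.77
position: [0.5575, -0.0329, 0.2032]
ee_rot: [3.014, 0.885, 0.0]
force: [-0.2, 0.9, -0.5]
width: 0.637
[ 0.55751505 -0.03288381  0.20323493] [-0.23  0.85 -0.47] [-0.05  0.19  0.04] 0.6372892540534276
```

View pics/s16z.png

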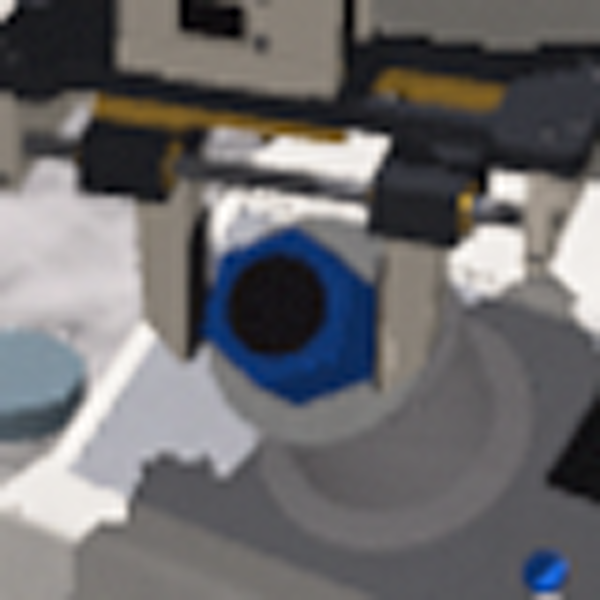

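```bash
python3 -m crank '[[0.3,0,0,0,0],[0.3,0,0,0,0],[0.3,0,0,0,0],[0.3,0,0,0,0],[0.3,0.006,0.005,0.005,0],[0.3,0.008,0.006,0.006,0],[0.3,0.008,0.006,0.006,0],[0.3,0.008,0.006,0.006,0]]' 15
python3 - <<'E'
from h import *
s=arm.observe();print(s['position'],np.round(s['force'],2),np.round(s['ft_torque'],2),s['width'])
E
```

```text
clock: 18.48
position: [0.569, -0.027, 0.2126]
ee_rot: [3.013, 0.878, -0.003]
force: [-2.4, -10.5, 0.9]
width: 0.525
[ 0.5689895  -0.02695055  0.21256919] [ -2.43 -10.46   0.92] [-2.82  0.5  -0.46] 0.5250962583544141
```

```bash
python3 -m crank '[[0.3,0.006,0.004,0.003,0],[0.3,0.006,0.004,0.002,0],[0.3,0.006,0.004,0.002,0],[0.3,0.005,0.004,0.002,0],[0.3,0,0.002,0,0],[0.3,0,0,0,0],[0.3,0,0,0,0],[0.3,0,0,0,0]]' 15
python3 - <<'E'
from h import *
s=arm.observe();print(s['position'],np.round(s['force'],2),np.round(s['ft_torque'],2),s['width'])
a=arm.get_image("scene")[...,::-1];cv2.imwrite("pics/scene17.png",a);a=a[150:230,300:380];cv2.imwrite("pics/s17z.png",cv2.resize(a,None,fx=7.5,fy=7.5,interpolation=cv2.INTER_CUBIC))
E
```

```text
clock: 19.15
position: [0.579, -0.0211, 0.2166]
ee_rot: [3.011, 0.876, -0.0]
force: [-0.3, -11.3, 0.1]
width: 0.526
[ 0.57895932 -0.02109474  0.21655514] [ -0.3  -11.31   0.11] [-3.32 -0.14 -0.48] 0.5256576086552086
```

View pics/s17z.png

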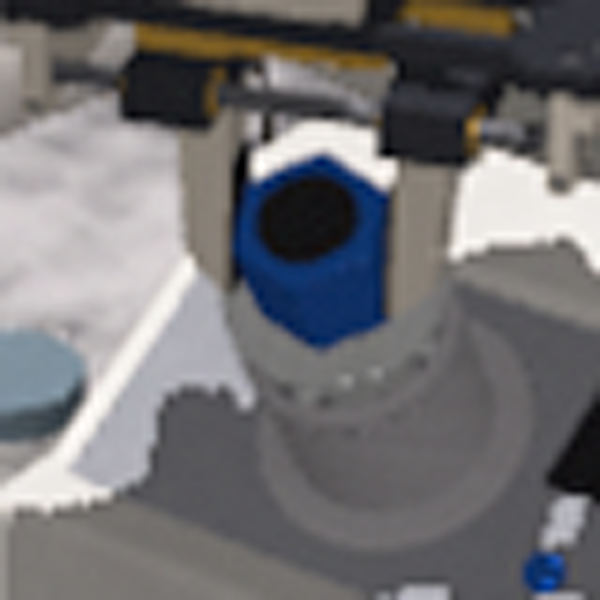

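```bash
python3 -m crank '[[0.3,0.0015,0.0004,-0.003,0],[0.3,0.0015,0.0004,-0.003,0],[0.3,0.0015,0.0004,-0.003,0],[0.3,0,0,0,0.06],[0.3,0,0,0,0.07],[0.3,0,0,0,0.07],[0.3,0,0,0,0.07],[0.3,0,0,0,0]]' 12
python3 - <<'E'
from h import *
s=arm.observe();print(s['position'],np.round(s['force'],2),np.round(s['ft_torque'],2),s['width'])
a=arm.get_image("scene")[...,::-1];cv2.imwrite("pics/scene18.png",a);a=a[150:230,300:380];cv2.imwrite("pics/s18z.png",cv2.resize(a,None,fx=7.5,fy=7.5,interpolation=cv2.INTER_CUBIC))
E
```

```text
clock: 19.87
position: [0.5789, -0.0218, 0.2135]
ee_rot: [2.858, 1.296, -0.006]
force: [-10.7, -12.2, 14.9]
width: 0.574
[ 0.57889647 -0.02183997  0.21345574] [-10.69 -12.23  14.88] [-3.39  1.95 -1.01] 0.5744264500504872
```

View pics/s18z.png

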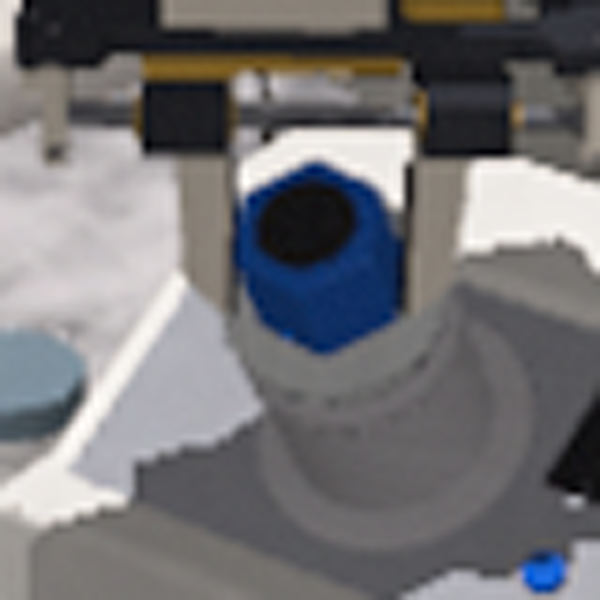

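```bash
python3 -m crank '[[0.3,-0.003,-0.004,0.003,0],[0.3,-0.002,-0.004,0.002,0],[0.3,0,0,0,0],[0.3,0,0,0,0.06],[0.3,0,0,0,0.07],[0.3,0,0,0,0.07],[0.3,0,0,0,0.07],[0.3,0,0,0,0]]' 35
python3 - <<'E'
from h import *
s=arm.observe();print(s['position'],np.round(s['force'],2),np.round(s['ft_torque'],2),s['width'])
a=arm.get_image("scene")[...,::-1];cv2.imwrite("pics/scene19.png",a);a=a[150:230,300:380];cv2.imwrite("pics/s19z.png",cv2.resize(a,None,fx=7.5,fy=7.5,interpolation=cv2.INTER_CUBIC))
E
```

```text
clock: 20.58
position: [0.5846, -0.0245, 0.2178]
ee_rot: [2.637, 1.683, 0.014]
force: [13.5, -13.4, 4.2]
width: 0.57
[ 0.58459927 -0.02452207  0.21777231] [ 13.52 -13.37   4.2 ] [-3.59 -3.86 -0.74] 0.5703098579204192
```

View pics/s19z.png

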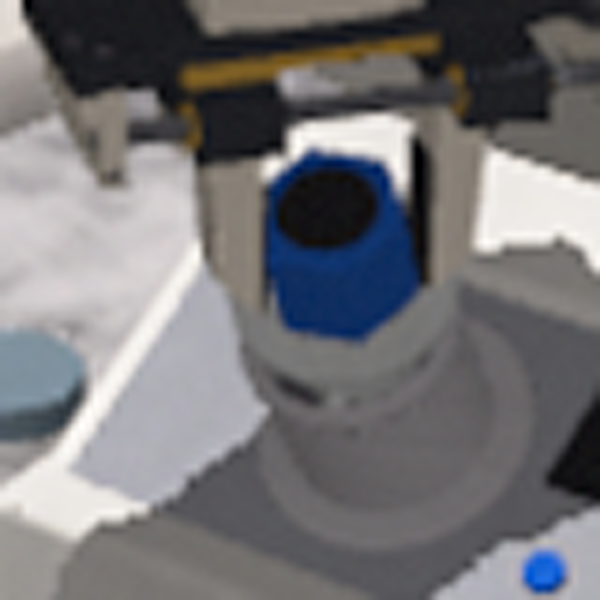

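```bash
python3 -m crank '[[0.95,0,0,0,0],[0.95,0,0,0,0],[0.95,0,0,0.01,0],[0.95,0,0,0.02,-0.118],[0.95,-0.01,-0.005,0.03,-0.118],[0.95,-0.015,-0.005,0.02,-0.118],[0.95,-0.01,-0.005,0.01,-0.118],[0.95,-0.005,0,0,-0.118]]' 12
python3 - <<'E'
from h import *
s=arm.observe();print(s['position'],np.round(s['force'],2),np.round(s['ft_torque'],2),s['width'])
a=arm.get_image("scene")[...,::-1];cv2.imwrite("pics/scene20.png",a);a=a[165:205,320:370];cv2.imwrite("pics/s20z.png",np.clip(1.4*cv2.resize(a,None,fx=15,fy=15,interpolation=cv2.INTER_CUBIC).astype(float),0,255))
E
```

```text
clock: 21.3
position: [0.562, -0.0251, 0.2514]
ee_rot: [-3.038, -0.796, -0.001]
force: [-0.2, -0.3, 0.2]
width: 0.95
[ 0.56200421 -0.02507231  0.25137986] [-0.19 -0.3   0.18] [-0.05  0.1  -0.05] 0.9502718903937093[ WARN:0@1.184] global loadsave.cpp:1063 imwrite_ Unsupported depth image for selected encoder is fallbacked to CV_8U.
```

View pics/s20z.png

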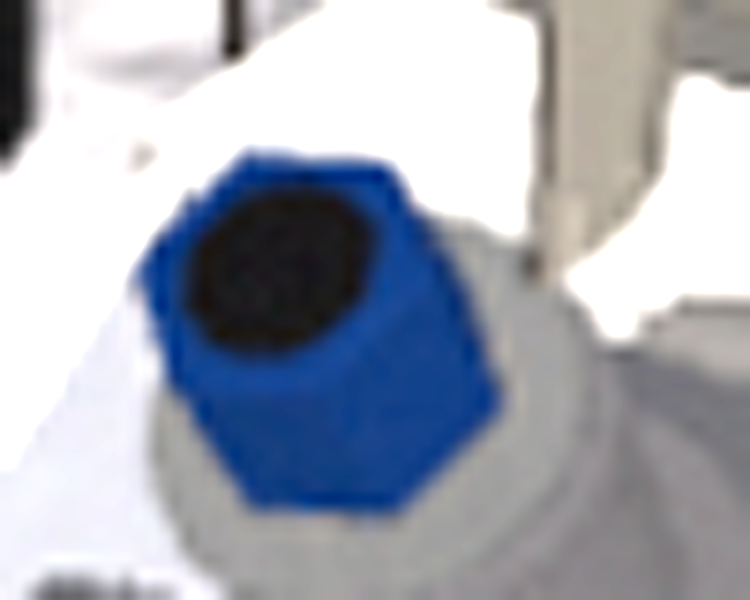

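```bash
cat > pnp.py <<'E'
from h import *
b=np.array([np.cos(np.radians(13.1)),np.sin(np.radians(13.1)),0]);M=np.array([.604,-.0105,.173]);w=np.array([-b[1],b[0],0])
n0=-.5*b+np.array([0,0,.866]);u0=.866*b+np.array([0,0,.5])
def pose(img,model_ids,cam="scene"):
    # ids 0..5 top vertices (clockwise seen), 10.. bottom
    mp=[]
    for i in model_ids:
        a=np.radians(-60*(i%10));mp.append([26.56e-3*np.cos(a),26.56e-3*np.sin(a),-.04*(i>=10)])
    c=arm.get_calibration(cam);K=np.array(c["intrinsics"],float);d=np.array(c["distortion"],float);E=np.array(c["extrinsics"])
    ok,r,t=cv2.solvePnP(np.array(mp),np.array(img,float),K,d,flags=cv2.SOLVEPNP_SQPNP)
    r,t=cv2.solvePnPRefineLM(np.array(mp),np.array(img,float),K,d,r,t)
    pr=cv2.projectPoints(np.array(mp),r,t,K,d)[0].reshape(-1,2);print("resid px",np.abs(pr-img).max(0).round(2))
    R=E[:3,:3]@cv2.Rodrigues(r)[0];top=E[:3,:3]@t.ravel()+E[:3,3];n=R[:,2]
    fl=top-.046*n;d=fl-M
    print("top",top.round(4),"axis",n.round(3),"tilt",np.degrees(np.arccos(n[2])).round(1),"az",(np.degrees(np.arctan2(n[1],n[0]))%360).round(1),"off-neck deg",np.degrees(np.arccos(n@n0)).round(1))
    print("flange h",(d@n0*1e3).round(1),"u,w",(d@u0*1e3).round(1),(d@w*1e3).round(1))
    for k in range(3):
        a=np.radians(30+60*k);f=R@[np.cos(a),np.sin(a),0]
        print("flat az",(np.degrees(np.arctan2(f[1],f[0]))%180).round(1),"elev",np.degrees(np.arcsin(f[2])).round(1))
    for dd in(8,12): print("grip",dd,(top-dd*1e-3*n-[0,0,.002]).round(4))
E
python3 - <<'E'
from pnp import *
P=(np.array([(250,155),(390,165),(430,277),(330,385),(190,385),(143,275),(498,400),(395,515),(255,505)],float)+.5)/15-.5+[320,165]
pose(P,[0,1,2,3,4,5,12,13,14])
E
```

```text
resid px [0.27 0.38]
top [0.6328 0.0445 0.1662] axis [-0.516 -0.093  0.851] tilt 31.6 az 190.2 off-neck deg 2.2
flange h -72.1 u,w 33.0 45.8
flat az 92.1 elev 5.0
flat az 146.1 elev -23.9
flat az 33.9 elev -29.4
grip 8 [0.6369 0.0452 0.1574]
grip 12 [0.639  0.0456 0.154 ]
```

```bash
python3 - <<'E'
from pnp import *
o,v=ray("scene",[[(280.5)/15-.5+320,270.5/15-.5+165]])
t=((M-o)@w)/(v[0]@w);p=o+v[0]*t;d=p-M;print(p.round(4),"fwd",-d@b,"z",d[2],"n",d@n0,"u",d@u0)
for h in(10,14,18): print(h,proj("scene",M+n0*(.046+h*1e-3)))
s=arm.observe();print(s['position'],s['joints'])
E
```

```text
[ 0.5729 -0.0177  0.215 ] fwd 0.031982299597450504 z 0.04198146732267388 n 0.05234710050016084 u -0.00670593779005519
10 [[339.22453255 179.50458129]]
14 [[338.78772698 178.55303459]]
18 [[338.3486571  177.59662182]]
[ 0.56170325 -0.02465649  0.25076258] [-0.59620419  0.38235793  0.75405978  1.76172423 -0.28984429  1.11255073
 -0.81492391]
```

```bash
python3 - <<'E'
import cv2
a=cv2.imread("pics/scene20.png")[150:230,300:380];cv2.imwrite("pics/s20w.png",cv2.resize(a,None,fx=7.5,fy=7.5,interpolation=cv2.INTER_CUBIC))
E
```

```text
(no output)
```

View pics/s20w.png

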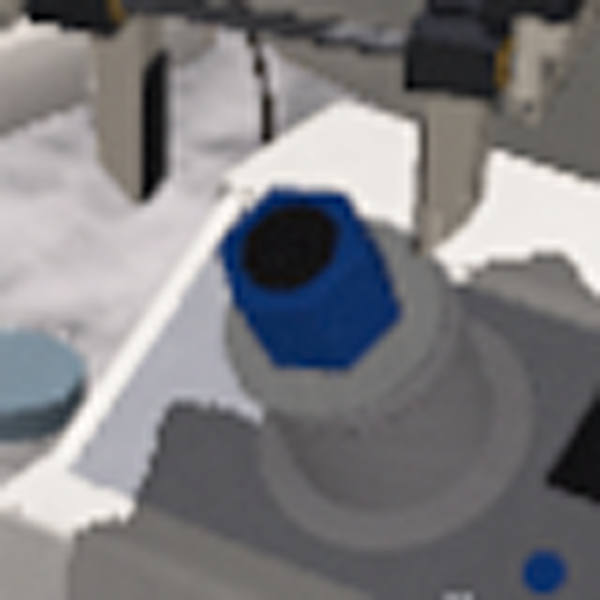

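```bash
python3 -m crank '[[0.95,0.02,0.01,0,-0.11],[0.95,0.0195,0.0095,-0.01,-0.11],[0.95,0,0,-0.03,-0.11],[0.95,0,0,-0.04,-0.11],[0.95,0,0,-0.034,-0.01],[0.3,0,0,0,0],[0.3,0,0,0,0],[0.3,0,0,0,0]]' 10
python3 -m crank '[[0.3,0,0,0,0],[0.3,0,0,0,0],[0.3,0,0,0,0],[0.3,0,0,0,0],[0.3,0,0,0,0],[0.3,0,0,0,0],[0.3,0,0,0,0],[0.3,0,0,0,0]]' 10
python3 - <<'E'
from h import *
s=arm.observe();print(s['position'],np.round(s['force'],2),np.round(s['ft_torque'],2),s['width'])
a=arm.get_image("scene")[...,::-1];cv2.imwrite("pics/scene21.png",a);a=a[150:230,300:380];cv2.imwrite("pics/s21z.png",cv2.resize(a,None,fx=7.5,fy=7.5,interpolation=cv2.INTER_CUBIC))
E
```

```text
clock: 22.02
position: [0.5785, -0.0173, 0.2054]
ee_rot: [-3.14, -0.078, -0.0]
force: [0.2, 0.7, 0.7]
width: 0.78
clock: 22.68
position: [0.5785, -0.0171, 0.2053]
ee_rot: [-3.14, -0.075, -0.001]
force: [-1.3, 2.3, 5.7]
width: 0.535
[ 0.57849357 -0.01714192  0.20528206] [-1.32  2.27  5.71] [0.6  0.41 0.  ] 0.5345699833805246
```

View pics/s21z.png

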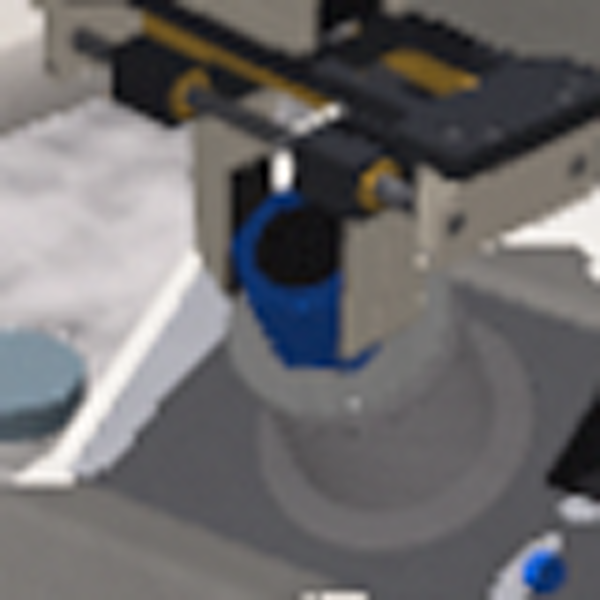

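```bash
python3 -m crank '[[0.3,0,0,-0.001,0],[0.3,0.0005,0,-0.001,-0.07],[0.3,0.0005,0,-0.001,-0.09],[0.3,0.0005,0,-0.001,-0.09],[0.3,0.0005,0,-0.001,-0.09],[0.3,0.0005,0,-0.001,-0.09],[0.3,0.0005,0,-0.001,-0.09],[0.3,0,0,0,0]]' 25
python3 - <<'E'
from h import *
s=arm.observe();print(s['position'],np.round(s['force'],2),np.round(s['ft_torque'],2),s['width'])
a=arm.get_image("scene")[...,::-1];cv2.imwrite("pics/scene22.png",a);a=a[150:230,300:380];cv2.imwrite("pics/s22z.png",cv2.resize(a,None,fx=7.5,fy=7.5,interpolation=cv2.INTER_CUBIC))
E
```

```text
clock: 23.4
position: [0.5816, -0.0118, 0.2038]
ee_rot: [-3.037, 0.77, -0.003]
force: [-1.0, 14.3, 20.3]
width: 0.584
[ 0.58163019 -0.01177309  0.20379509] [-1.04 14.34 20.29] [ 4.51 -0.49  0.7 ] 0.5837819485705785
```

View pics/s22z.png

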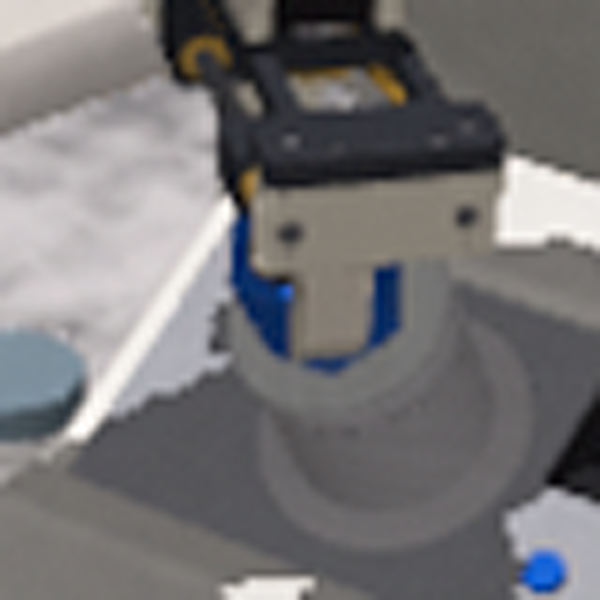

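```bash
python3 -m crank '[[0.95,0,0,0,0],[0.95,0,0,0,0],[0.95,0,0,0.01,0],[0.95,0,0,0.02,0.11],[0.95,-0.003,-0.003,0.03,0.118],[0.95,-0.003,0,0.02,0.118],[0.95,0,0,0,0.118],[0.95,0,0,0,0.118]]' 12
python3 - <<'E'
from h import *
s=arm.observe();print(s['position'],np.round(s['force'],2),np.round(s['ft_torque'],2),s['width'])
a=arm.get_image("scene")[...,::-1];cv2.imwrite("pics/scene23.png",a);a=a[150:230,300:380];cv2.imwrite("pics/s23z.png",cv2.resize(a,None,fx=7.5,fy=7.5,interpolation=cv2.INTER_CUBIC))
E
```

```text
clock: 24.12
position: [0.5772, -0.0191, 0.2345]
ee_rot: [3.136, 0.185, 0.001]
force: [0.8, -0.6, -0.3]
width: 0.951
[ 0.57718611 -0.01907348  0.23449269] [ 0.83 -0.55 -0.25] [-0.03  0.18  0.02] 0.9514047733764588
```

View pics/s23z.png

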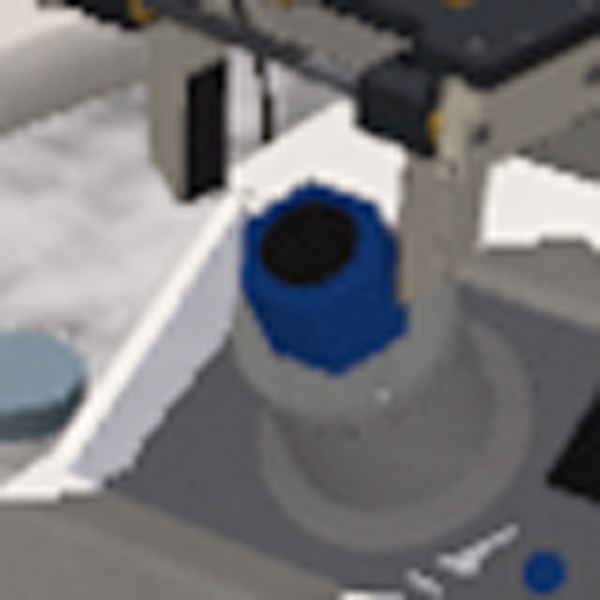

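```bash
python3 - <<'E'
from h import *
a=cv2.imread("pics/scene23.png")
cv2.imwrite("pics/s23zz.png",np.clip(1.5*cv2.resize(a[168:208,325:365],None,fx=15,fy=15,interpolation=cv2.INTER_CUBIC).astype(float),0,255).astype(np.uint8))
E
```

```text
(no output)
```

View pics/s23zz.png

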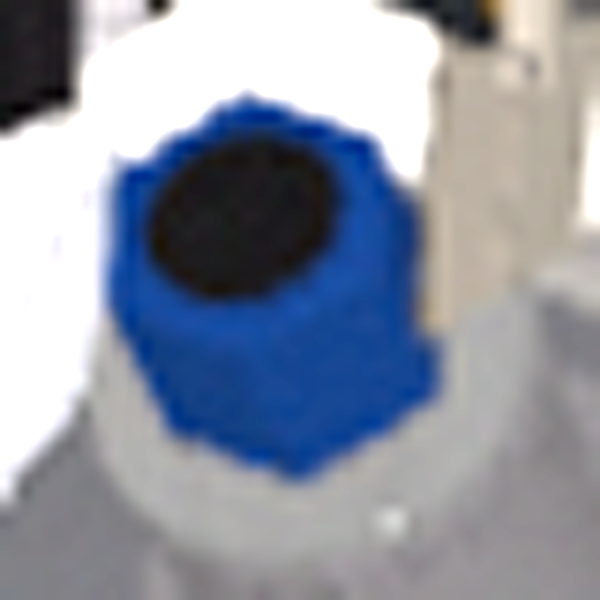

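```bash
python3 - <<'E'
from pnp import *
P=(np.array([(250,97),(372,152),(376,250),(243,345),(118,300),(120,168),(437,375),(300,475),(178,430)],float)+.5)/15-.5+[325,168]
pose(P,[0,1,2,3,4,5,12,13,14])
print(arm.observe()['position'])
E
```

```text
resid px [0.4  1.05]
top [0.6476 0.052  0.1598] axis [-0.483 -0.099  0.87 ] tilt 29.5 az 191.6 off-neck deg 1.0
flange h -85.8 u,w 42.1 50.4
flat az 77.2 elev 13.2
flat az 130.6 elev -15.4
flat az 14.4 elev -29.5
grip 8 [0.6515 0.0528 0.1508]
grip 12 [0.6534 0.0532 0.1473]
[ 0.5769911  -0.01917836  0.23436098]
```

```bash
python3 -m crank '[[0.95,0.0025,0.004,0,0.11],[0.95,0,0,0,0.11],[0.95,0,0,-0.01,0.11],[0.95,0,0,-0.03,0.11],[0.95,0,0,-0.0335,0.11],[0.3,0,0,0,0],[0.3,0,0,0,0],[0.3,0,0,0,0]]' 15
python3 -m crank '[[0.3,0,0,0,0],[0.3,0,0,0,0],[0.3,0,0,0,0],[0.3,0,0,0,0],[0.3,0,0,0,-0.06],[0.3,0,0,0,-0.08],[0.3,0,0,-0.0005,-0.08],[0.3,0,0,-0.0005,-0.08]]' 25
python3 - <<'E'
from h import *
s=arm.observe();print(s['position'],np.round(s['force'],2),np.round(s['ft_torque'],2),s['width'])
a=arm.get_image("scene")[...,::-1];cv2.imwrite("pics/scene24.png",a);a=a[150:230,300:380];cv2.imwrite("pics/s24z.png",cv2.resize(a,None,fx=7.5,fy=7.5,interpolation=cv2.INTER_CUBIC))
E
```

```text
clock: 24.83
position: [0.5781, -0.0174, 0.205]
ee_rot: [2.96, 1.051, -0.0]
force: [-0.6, 0.5, -0.8]
width: 0.779
clock: 25.5
position: [0.5783, -0.016, 0.205]
ee_rot: [-3.086, -0.578, -0.002]
force: [-1.7, 3.0, 9.1]
width: 0.533
[ 0.57830939 -0.01601628  0.20495599] [-1.69  2.99  9.1 ] [0.62 0.34 0.39] 0.5326825345053409
```

View pics/s24z.png

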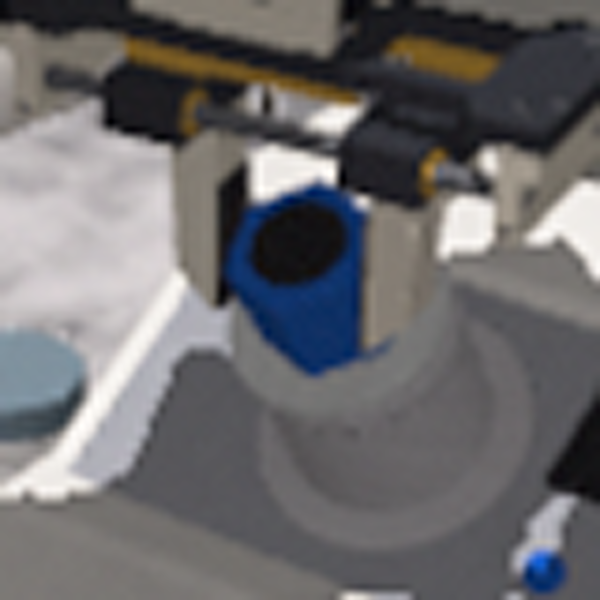

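```bash
python3 -m crank '[[0.3,0.0004,0,-0.0007,-0.08],[0.3,0.0004,0,-0.0007,-0.08],[0.3,0.0004,0,-0.0007,-0.08],[0.3,0.0004,0,-0.0007,-0.08],[0.3,0.0004,0,-0.0007,-0.08],[0.3,0,0,0,-0.08],[0.3,0,0,0,-0.08],[0.3,0,0,0,0]]' 30
python3 - <<'E'
from h import *
s=arm.observe();print(s['position'],np.round(s['force'],2),np.round(s['ft_torque'],2),s['width'])
a=arm.get_image("scene")[...,::-1];cv2.imwrite("pics/scene25.png",a);a=a[150:230,300:380];cv2.imwrite("pics/s25z.png",cv2.resize(a,None,fx=7.5,fy=7.5,interpolation=cv2.INTER_CUBIC))
E
```

```text
clock: 26.22
position: [0.5778, -0.0143, 0.2031]
ee_rot: [-3.12, 0.336, 0.005]
force: [-5.9, 4.2, 12.2]
width: 0.545
[ 0.5778175  -0.01432323  0.20308602] [-5.86  4.16 12.16] [1.84 1.47 0.89] 0.545051999259273
```

View pics/s25z.png

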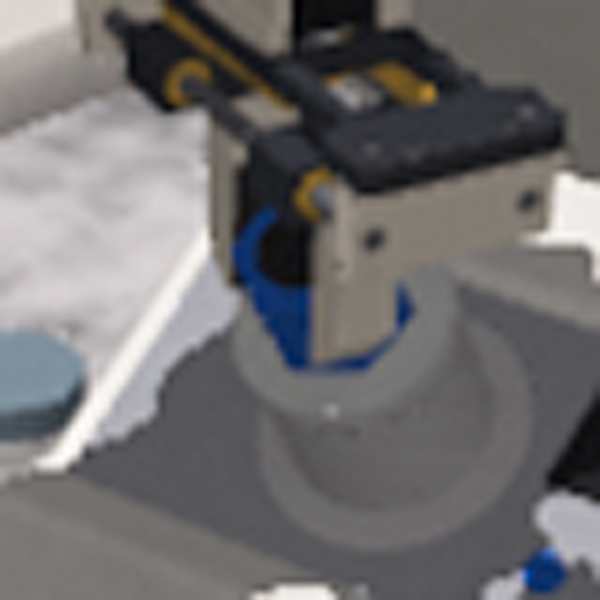

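```bash
python3 -m crank '[[0.3,0,0,0,-0.06],[0.3,0.0004,0,-0.0007,-0.06],[0.3,0.0004,0,-0.0007,-0.06],[0.3,0,0,-0.0007,-0.06],[0.3,0,0,0,-0.05],[0.3,0,0,0,0],[0.3,0,0,0,0],[0.3,0,0,0,0]]' 30
python3 -m crank '[[0.95,0,0,0,0],[0.95,0,0,0,0],[0.95,0,0,0.01,0],[0.95,0,0,0.02,0.11],[0.95,0,-0.003,0.03,0.118],[0.95,0,0,0.02,0.118],[0.95,0,0,0,0.118],[0.95,0,0,0,0.118]]' 12
python3 - <<'E'
from h import *
s=arm.observe();print(s['position'],np.round(s['force'],2),np.round(s['ft_torque'],2),s['width'])
a=arm.get_image("scene")[...,::-1];cv2.imwrite("pics/scene26.png",a);a=a[160:210,320:370];cv2.imwrite("pics/s26z.png",np.clip(1.5*cv2.resize(a,None,fx=12,fy=12,interpolation=cv2.INTER_CUBIC).astype(float),0,255).astype(np.uint8))
E
```

```text
clock: 26.93
position: [0.5767, -0.0116, 0.2027]
ee_rot: [-3.032, 0.793, 0.012]
force: [-18.8, 13.7, 26.1]
width: 0.571
clock: 27.6
position: [0.5795, -0.0185, 0.2348]
ee_rot: [3.138, 0.155, 0.002]
force: [-0.5, -0.4, -0.3]
width: 0.947
[ 0.57953119 -0.01850424  0.23481679] [-0.46 -0.39 -0.3 ] [-0.01  0.16  0.04] 0.9472604201357296
```

View pics/s26z.png

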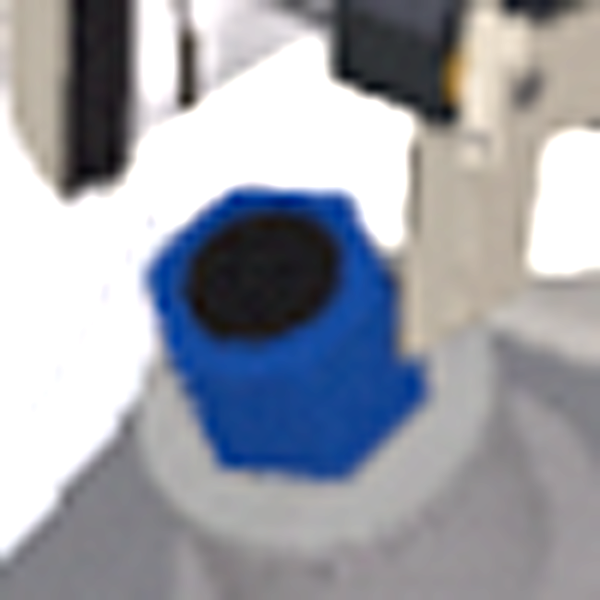

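```bash
python3 - <<'E'
from pnp import *
P=(np.array([(245,187),(350,195),(385,285),(302,372),(180,362),(148,278),(428,388),(350,477),(222,467)],float)+.5)/12-.5+[320,160]
pose(P,[0,1,2,3,4,5,12,13,14])
im=cv2.imread("pics/scene26.png")
# predicted flange-underside + mouth circles for h=0,3,5
z=cv2.resize(im[150:230,300:380],None,fx=7.5,fy=7.5,interpolation=cv2.INTER_CUBIC)
cv2.imwrite("pics/s26w.png",z)
for h in(0,2,4,6): print(h,proj("scene",M+n0*(.046+h*1e-3)).round(1))
E
```

```text
resid px [0.8  0.56]
top [0.63   0.0299 0.1734] axis [-0.473 -0.114  0.874] tilt 29.1 az 193.6 off-neck deg 1.0
flange h -62.9 u,w 29.4 33.7
flat az 92.0 elev 6.4
flat az 146.5 elev -20.8
flat az 32.6 elev -27.8
grip 8 [0.6338 0.0308 0.1644]
grip 12 [0.6357 0.0313 0.1609]
0 [[340.3 181.9]]
2 [[340.1 181.4]]
4 [[339.9 180.9]]
6 [[339.7 180.5]]
```

View pics/s26w.png

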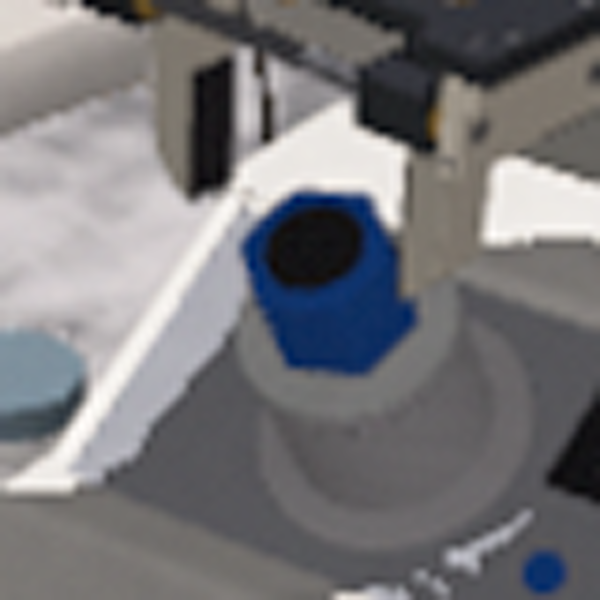

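```bash
python3 -m crank '[[0.9,-0.0025,0.005,-0.02,-0.06],[0.9,0,0,-0.03,0],[0.9,0,0,-0.028,0],[0.3,0,0,0,0],[0.3,0,0,0,0],[0.3,0,0,0,0],[0.3,0,0,0,0],[0.3,0,0,0,0]]' 20
python3 -m crank '[[0.3,0,0,0,0],[0.3,0,0,0,0],[0.3,0,0,0,0],[0.3,0,0,0,-0.05],[0.3,0,0,0,-0.05],[0.3,0,0,0,-0.05],[0.3,0,0,0,-0.05],[0.3,0,0,0,0]]' 40
python3 - <<'E'
from h import *
s=arm.observe();print(s['position'],np.round(s['force'],2),np.round(s['ft_torque'],2),s['width'])
a=arm.get_image("scene")[...,::-1];cv2.imwrite("pics/scene27.png",a);a=a[150:230,300:380];cv2.imwrite("pics/s27z.png",cv2.resize(a,None,fx=7.5,fy=7.5,interpolation=cv2.INTER_CUBIC))
E
```

```text
clock: 28.32
position: [0.5784, -0.0164, 0.2032]
ee_rot: [3.141, 0.048, 0.001]
force: [0.2, 0.1, 0.2]
width: 0.585
clock: 28.98
position: [0.5771, -0.0146, 0.2034]
ee_rot: [-3.127, 0.28, 0.004]
force: [-9.6, 3.9, 16.7]
width: 0.524
[ 0.57711914 -0.01462327  0.20343869] [-9.64  3.89 16.67] [1.67 2.2  1.38] 0.5244285349026689
```

View pics/s27z.png

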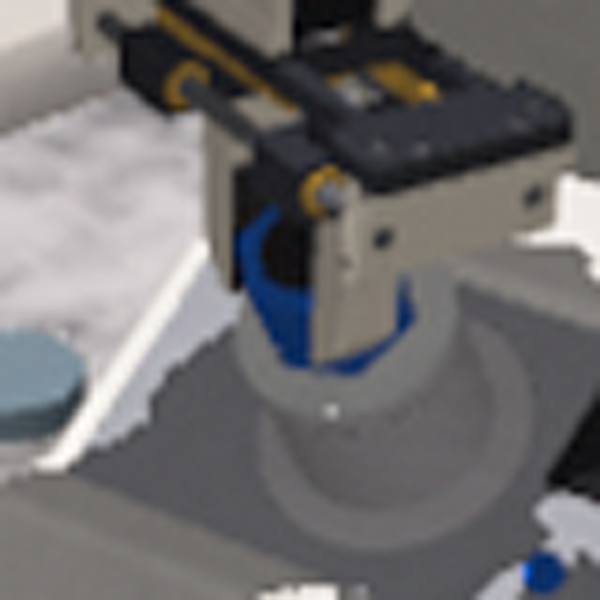

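```bash
python3 -m crank '[[0.95,0,0,0,0],[0.95,0,0,0,0],[0.95,0,0,0.01,0],[0.95,0,0,0.03,0],[0.95,0,0,0.05,0],[0.95,0,-0.03,0.04,0],[0.95,0,-0.07,0,0],[0.95,0,-0.1,0,0]]' 12
python3 -m crank '[[0.95,0,-0.1,0,0],[0.95,0,-0.1,0,0],[0.95,0,-0.1,0,0],[0.95,0,-0.08,0,0],[0.95,0,-0.03,0,0],[0.95,0,0,0,0],[0.95,0,0,0,0],[0.95,0,0,0,0]]' 12
python3 - <<'E'
from h import *
s=arm.observe();print(s['position'],np.round(s['force'],2))
for n,p in(("scene",(347,188)),("top",(347,158))):
    im=arm.get_image(n)[...,::-1];cv2.imwrite(f"pics/{n}28.png",im)
    cv2.imwrite(f"pics/{n}28z.png",cv2.resize(im[p[1]-28:p[1]+32,p[0]-30:p[0]+30],None,fx=10,fy=10,interpolation=cv2.INTER_CUBIC))
E
```

```text
clock: 29.7
position: [0.5798, -0.0938, 0.2564]
ee_rot: [-3.129, 0.271, -0.004]
force: [0.3, -0.4, 0.1]
width: 0.947
clock: 30.37
position: [0.5787, -0.2588, 0.2549]
ee_rot: [-3.128, 0.278, -0.0]
force: [0.2, -0.1, 0.8]
width: 0.945
[ 0.57869038 -0.25877165  0.25490293] [ 0.18 -0.06  0.82]
```

View pics/scene28z.png

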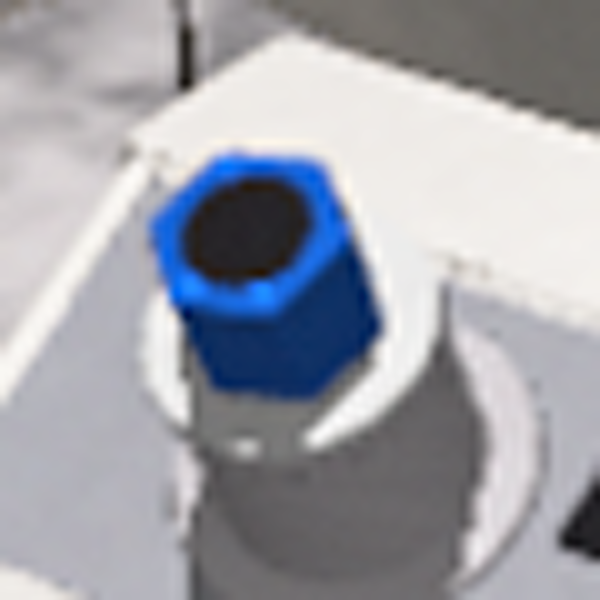

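View pics/top28z.png

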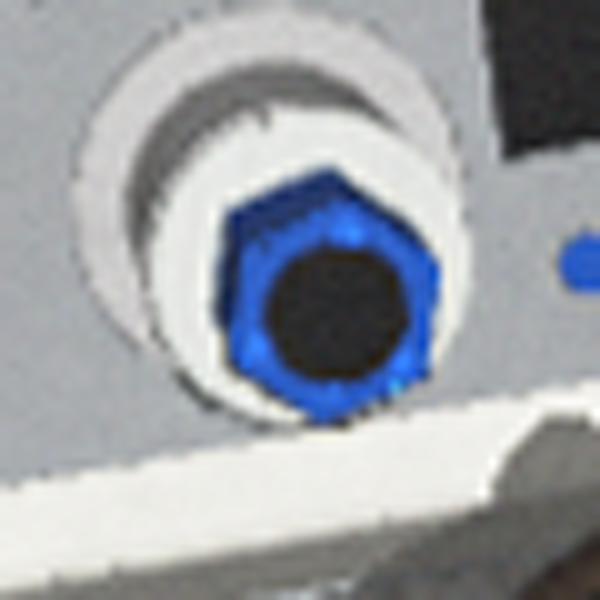

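```bash
python3 - <<'E'
from pnp import *
S=lambda u:(np.array(u,float)+.5)/10-.5+[317,160]
T=lambda u:(np.array(u,float)+.5)/10-.5+[317,130]
def disc(n,o):
    im=cv2.imread(f"pics/{n}28.png")[o[1]:o[1]+60,o[0]:o[0]+60].astype(int)
    m=((im.max(2)<75)).astype(np.uint8)
    k,l,st,c=cv2.connectedComponentsWithStats(m)
    t=(24,23) if n=="scene" else (33,31)
    i=l[t[1],t[0]];print(st[i]);return c[i]+np.array(o)
ds=disc("scene",(317,160));dt=disc("top",(317,130));print(ds,dt)
K=tri([ds],[dt])[0];print("disc",K.round(4))
Mt=np.array([.6067,-.0106,.1693])
for m in(M,Mt): d=K[:3]-m;print("n",d@n0-.046,"u",d@u0,"w",d@w)
P=S([(232,150),(325,158),(352,228),(280,305),(178,292),(152,222),(382,328),(310,398),(222,385)]);pose(P,[0,1,2,3,4,5,12,13,14])
g=proj("scene",M+.046*n0),proj("top",M+.046*n0);print(g)
E
```

```text
[19 18 12 10 95]
[ 27  25  14  13 145]
[341.2        182.61052632] [350.29655172 160.94482759]
disc [ 0.5819 -0.0178  0.2114  0.0012]
n -0.0011355135820331624 u -0.0008813324548155171 w -0.002103771581922748
n 0.0033722214084217148 u -0.0012890550582834066 w -0.0013944154551153267
resid px [0.5  0.48]
top [0.6265 0.0264 0.1781] axis [-0.436 -0.091  0.895] tilt 26.5 az 191.8 off-neck deg 3.6
flange h -56.7 u,w 25.9 30.4
flat az 90.7 elev 5.5
flat az 146.3 elev -19.2
flat az 31.4 elev -25.1
grip 8 [0.63   0.0271 0.1689]
grip 12 [0.6318 0.0275 0.1653]
(array([[340.30674741, 181.86238588]]), array([[349.55108435, 160.64408822]]))
```

```bash
python3 - <<'E'
from pnp import *
for n in("scene","top"):
    p=proj(n,[M+k*1e-3*n0 for k in(0,6,9,12)]);print(n,(p-p[0]).round(2).tolist())
o={"scene":(322,170),"top":(322,133)}
for n in o:
    x,y=o[n];r=[]
    for k in(0,28):
        im=cv2.imread(f"pics/{n}{k}.png")[y:y+44,x:x+46];r.append(cv2.resize(im,(399,382),interpolation=cv2.INTER_CUBIC))
        for q in range(0,46,5): cv2.line(r[-1],(int(q*8.674),0),(int(q*8.674),381),(0,0,255) if q%10==0 else (0,160,0),1)
        for q in range(0,44,5): cv2.line(r[-1],(0,int(q*8.68)),(398,int(q*8.68)),(0,0,255) if q%10==0 else (0,160,0),1)
    cv2.imwrite(f"pics/cmp_{n}.png",np.hstack(r))
E
```

```text
scene [[0.0, 0.0], [-0.61, -1.33], [-0.92, -2.0], [-1.23, -2.67]]
top [[0.0, 0.0], [0.33, 0.6], [0.5, 0.9], [0.67, 1.2]]
```

View pics/cmp_scene.png

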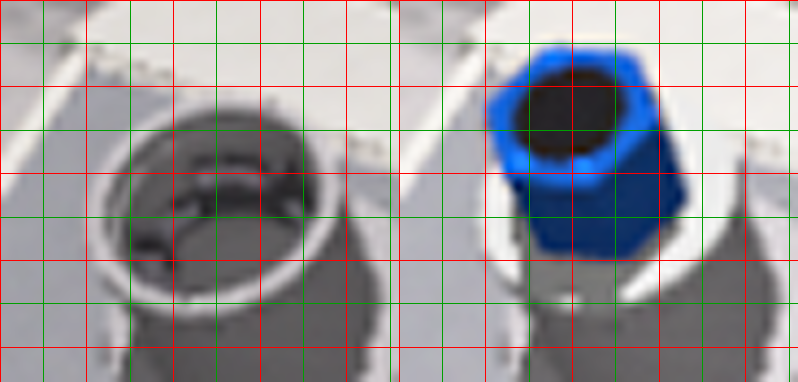

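View pics/cmp_top.png

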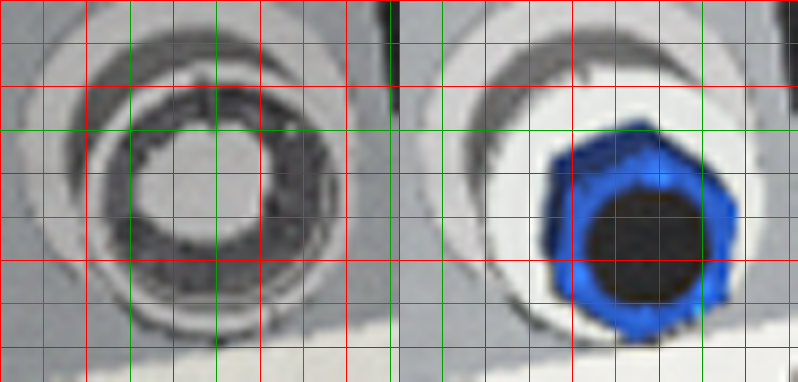

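```bash
python3 -m crank '[[0.95,-0.001,0.05,0,0.1],[0.95,0,0.08,0,0.1],[0.95,0,0.09,0,0.1],[0.95,0,0.09,0,0.1],[0.95,0,0.09,0,0.1],[0.95,0,0.09,0,0.1],[0.95,0,0.07,0,0.1],[0.95,0,0.044,0,0.1]]' 12
python3 -m crank '[[0.95,0,0,-0.01,0.085],[0.95,0,0,-0.025,0.085],[0.95,0,0,-0.045,0],[0.95,0,0,-0.0475,0],[0.3,0,0,0,0],[0.3,0,0,0,0],[0.3,0,0,0,0],[0.3,0,0,0,0]]' 15
python3 -m crank '[[0.3,0,0,0,0],[0.3,0,0,0,0],[0.3,0,0,0,0],[0.3,0,0,0,0],[0.3,0,0,0,0],[0.3,0,0,0,-0.05],[0.3,0,0,0,-0.05],[0.3,0,0,0,-0.05]]' 22
python3 - <<'E'
from h import *
s=arm.observe();print(s['position'],np.round(s['force'],2),np.round(s['ft_torque'],2),s['width'])
a=arm.get_image("scene")[...,::-1];cv2.imwrite("pics/scene29.png",a);a=a[150:230,300:380];cv2.imwrite("pics/s29z.png",cv2.resize(a,None,fx=7.5,fy=7.5,interpolation=cv2.INTER_CUBIC))
E
```

```text
clock: 31.13
position: [0.5775, -0.0127, 0.2547]
ee_rot: [-2.965, -1.033, -0.0]
force: [0.6, 0.6, 1.3]
width: 0.949
clock: 31.8
position: [0.578, -0.018, 0.2042]
ee_rot: [2.869, 1.278, 0.001]
force: [3.5, -3.2, 0.6]
width: 0.711
clock: 32.47
position: [0.5793, -0.021, 0.2055]
ee_rot: [2.96, 1.042, 0.005]
force: [0.3, -7.8, 9.4]
width: 0.576
[ 0.57931072 -0.02099471  0.20545461] [ 0.32 -7.81  9.39] [-1.49 -0.03  0.8 ] 0.5763150414226392
```

View pics/s29z.png

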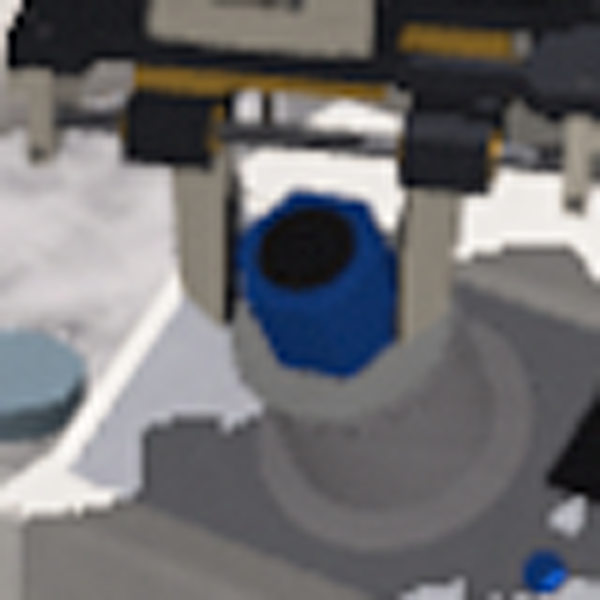

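```bash
python3 -m crank '[[0.3,0,0,0,0],[0.3,0,0,0,-0.05],[0.3,0,0,0,-0.05],[0.3,0,0,0,-0.05],[0.3,0,0,0,-0.05],[0.3,0,0,0,-0.05],[0.3,0,0,0,0],[0.3,0,0,0,0]]' 25
python3 - <<'E'
from h import *
s=arm.observe();print(s['position'],np.round(s['force'],2),np.round(s['ft_torque'],2),s['width'])
a=arm.get_image("scene")[...,::-1];cv2.imwrite("pics/scene30.png",a);a=a[150:230,300:380];cv2.imwrite("pics/s30z.png",cv2.resize(a,None,fx=7.5,fy=7.5,interpolation=cv2.INTER_CUBIC))
E
```

```text
clock: 33.18
position: [0.573, -0.0208, 0.2047]
ee_rot: [-3.072, -0.649, 0.013]
force: [-24.3, -6.6, 25.1]
width: 0.533
[ 0.57297805 -0.02075546  0.20465646] [-24.28  -6.55  25.1 ] [-0.73  5.24  0.72] 0.5328565409606839
```

View pics/s30z.png

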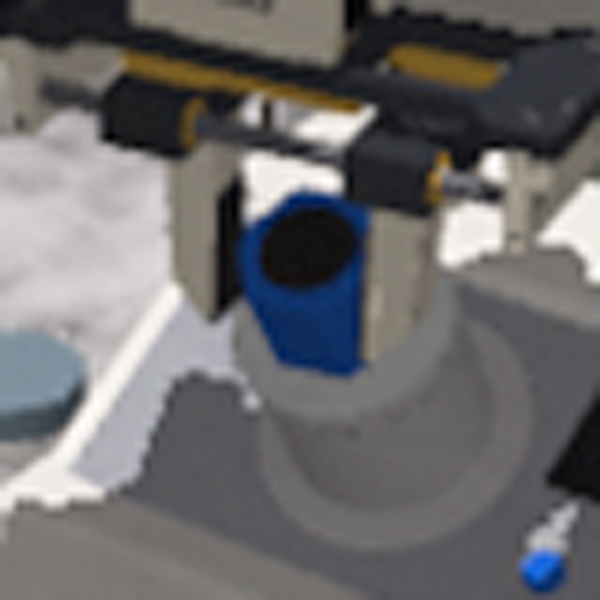

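```bash
python3 -m crank '[[0.95,0,0,0,0],[0.95,0,0,0,0],[0.95,0.005,0.005,0.01,0],[0.95,0,0,0.03,0],[0.95,0,0,0.05,0],[0.95,0,-0.03,0.04,0],[0.95,0,-0.07,0,0],[0.95,0,-0.1,0,0]]' 12
python3 -m crank '[[0.95,0,-0.1,0,0],[0.95,0,-0.1,0,0],[0.95,0,-0.1,0,0],[0.95,0,-0.1,0,0],[0.95,0,-0.1,0,0],[0.95,0,-0.06,0,0],[0.95,0,0,0,0],[0.95,0,0,0,0]]' 12
python3 - <<'E'
from pnp import *
ims=[arm.get_image("scene")[...,::-1].copy() for _ in range(2)]
cv2.imwrite("pics/scene31.png",ims[0]);cv2.imwrite("pics/top31.png",arm.get_image("top")[...,::-1])
print(arm.observe()['clock'])
im=np.mean(ims,0)
def disc(im):
    c=cv2.resize(im[170:200,325:360].astype(np.float32),None,fx=8,fy=8,interpolation=cv2.INTER_CUBIC)
    m=(c.max(2)<90).astype(np.uint8);k,l,st,ce=cv2.connectedComponentsWithStats(m)
    i=l[int((182.6-170+.5)*8),int((341.2-325+.5)*8)];
    cs,_=cv2.findContours((l==i).astype(np.uint8),cv2.RETR_EXTERNAL,cv2.CHAIN_APPROX_NONE);e=cv2.fitEllipse(cs[0])
    return (np.array(e[0])+.5)/8-.5+[325,170],np.array(e[1])/8
for k in("28",): print(k,disc(cv2.imread(f"pics/scene{k}.png")))
d,sz=disc(im);print(31,d,sz)
# rim inner ellipse in scene0
c0=cv2.imread("pics/scene0.png")
c=cv2.resize(cv2.cvtColor(c0[170:215,322:372],cv2.COLOR_BGR2GRAY).astype(np.float32),None,fx=8,fy=8,interpolation=cv2.INTER_CUBIC)
for th in(115,125,135,145):
    m=(c<th).astype(np.uint8);k,l,st,ce=cv2.connectedComponentsWithStats(m)
    i=l[int((200-170)*8),int((348-322)*8)];
    cs,_=cv2.findContours((l==i).astype(np.uint8),cv2.RETR_EXTERNAL,cv2.CHAIN_APPROX_NONE);h=cv2.convexHull(cs[0]);e=cv2.fitEllipse(h)
    print(th,st[i][:4]/8,"rim c",(np.array(e[0])+.5)/8-.5+[322,170],np.array(e[1])/8,e[2])
C=proj("scene",[M+.030*(np.cos(a)*u0+np.sin(a)*w) for a in np.radians(range(0,360,3))])
e=cv2.fitEllipse(C.astype(np.float32));print("model rim",e)
print("model disc h=0",proj("scene",M+.046*n0))
z=cv2.resize(ims[0][160:220,317:377],None,fx=10,fy=10,interpolation=cv2.INTER_CUBIC);cv2.imwrite("pics/s31z.png",z)
E
```

```text
clock: 33.9
position: [0.5818, -0.0934, 0.2576]
ee_rot: [-3.07, -0.663, -0.005]
force: [1.0, -0.3, -0.7]
width: 0.945
clock: 34.57
position: [0.5795, -0.3226, 0.2566]
ee_rot: [3.073, 0.647, 0.0]
force: [0.8, 0.8, 0.1]
width: 0.95
34.7167
28 (array([341.16531372, 182.61881733]), array([ 9.76942348, 12.79464054]))
31 [340.55353928 182.63491726] [ 9.99085617 12.61521053]
115 [12.5   12.875 24.125 21.25 ] rim c [346.07615089 192.8603611 ] [19.95631409 25.18815422] 64.34683227539062
125 [12.25  12.75  24.5   21.625] rim c [346.06748581 192.85962868] [20.26023293 25.44506264] 64.1563491821289
135 [12.125 12.625 24.875 21.875] rim c [346.07108879 192.83936691] [20.51807976 25.70690536] 63.896728515625
145 [11.875 12.5   25.25  22.25 ] rim c [346.06020546 192.84143829] [20.81599045 26.02402115] 63.62229919433594
model rim ((345.179443359375, 192.45272827148438), (19.36725425720215, 24.282142639160156), 65.38529205322266)
model disc h=0 [[340.30674741 181.86238588]]
```

View pics/s31z.png

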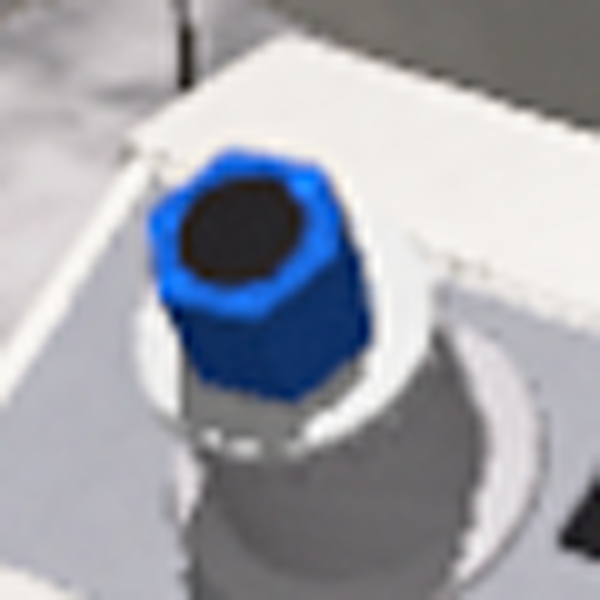

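```bash
python3 - <<'E'
from pnp import *
T=M+.046*n0
for nm in("scene","top"):
    p0=proj(nm,T)
    for k,v in(("n",n0),("u",u0),("w",w)): print(nm,k,(proj(nm,T+.001*v)-p0).round(3))
def disc(im,o,g):
    x,y=o
    c=cv2.resize(im[y:y+30,x:x+35].astype(np.float32),None,fx=8,fy=8,interpolation=cv2.INTER_CUBIC)
    m=(c.max(2)<90).astype(np.uint8);k,l,st,ce=cv2.connectedComponentsWithStats(m)
    i=l[int((g[1]-y+.5)*8),int((g[0]-x+.5)*8)]
    cs,_=cv2.findContours((l==i).astype(np.uint8),cv2.RETR_EXTERNAL,cv2.CHAIN_APPROX_NONE);e=cv2.fitEllipse(cs[0])
    return (np.array(e[0])+.5)/8-.5+[x,y]
q={}
for k in(28,31):
    s=disc(cv2.imread(f"pics/scene{k}.png"),(325,170),(341,182.6));t=disc(cv2.imread(f"pics/top{k}.png"),(335,146),(350.3,161))
    r=tri([s],[t])[0];d=r[:3]-M;q[k]=r[:3];print(k,s.round(2),t.round(2),r.round(4),"n,u,w",(d@n0*1e3-46).round(2),(d@u0*1e3).round(2),(d@w*1e3).round(2))
z=cv2.resize(cv2.imread("pics/top31.png")[130:190,317:377],None,fx=10,fy=10,interpolation=cv2.INTER_CUBIC);cv2.imwrite("pics/t31z.png",z)
E
```

```text
scene n [[-0.108 -0.234]]
scene u [[ 0.21  -0.321]]
scene w [[-0.343 -0.123]]
top n [[0.06  0.107]]
top u [[-0.061 -0.424]]
top w [[-0.436  0.075]]
28 [341.17 182.62] [350.21 160.91] [ 0.582  -0.0176  0.2113  0.0011] n,u,w -1.34 -0.82 -1.92
31 [340.55 182.64] [349.64 161.15] [ 0.5813 -0.0163  0.2109  0.0009] n,u,w -1.48 -1.28 -0.5
```

View pics/t31z.png

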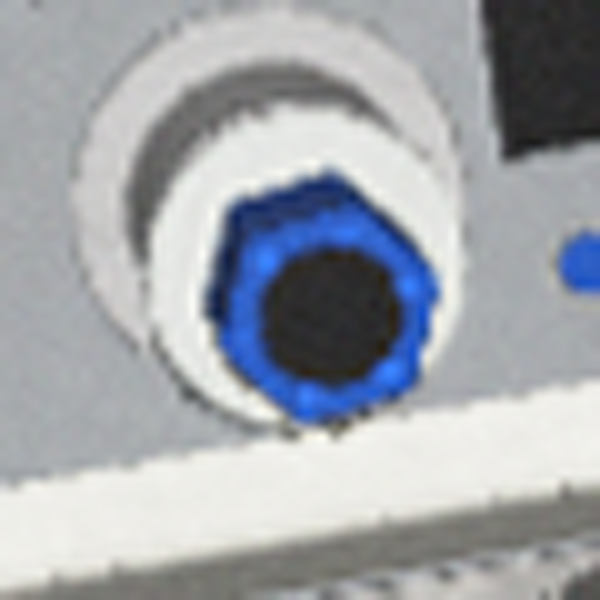

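```bash
python3 - <<'E'
from pnp import *
C=proj("top",[M+.038*(np.cos(a)*u0+np.sin(a)*w) for a in np.radians(range(0,360,3))])
e=cv2.fitEllipse(C.astype(np.float32));print("model top rim",e[0]);corT=np.array([346.75,155.45])-e[0];corS=np.array([.89,.40]);print(corT)
T=M+.046*n0
eps=1e-3
J=np.vstack([np.column_stack([(proj(nm,T+eps*v)-proj(nm,T))[0] for v in(n0,u0,w)]) for nm in("scene","top")])
for k,s,t in((28,(341.17,182.62),(350.21,160.91)),(31,(340.55,182.64),(349.64,161.15))):
    r=np.r_[np.array(s)-proj("scene",T)[0]-corS,np.array(t)-proj("top",T)[0]-corT]
    x,res,_,_=np.linalg.lstsq(J,r,rcond=None);print(k,"h,u,w mm",x.round(2),"res",res)
    x2=np.linalg.lstsq(J[:2,[0,2]],r[:2],rcond=None)[0]
E
```

```text
model top rim (346.84759521484375, 155.7605743408203)
[-0.09759521 -0.31057434]
28 h,u,w mm [ 1.14 -1.4  -1.31] res [0.00628902]
31 h,u,w mm [ 0.99 -1.85  0.12] res [0.02432877]
```

```bash
python3 - <<'E'
from cell import arm
import numpy as np
s=arm.observe();print(s['clock'],np.round(s['position'],3),np.round(s['force'],1));print(arm.sign_off())
E
```

```text
34.7167 [ 0.581 -0.319  0.256] [-0.5  1.4  0.1]
the job is handed in; nothing more can be done
None
```

I put the plug in the neck, found a thread start by turning it anticlockwise, screwed it clockwise until it would not turn further, released it, moved the arm clear and handed in at 34.7 s. My checks suggest it is home but do not prove it to within 2 mm.

**How it went:** I gripped the knob, tilted the plug about 30° by pivoting its nose on the worktop, and inserted it. On my first release it tipped about 15° forward in the neck, so I regripped and realigned it. It then dropped into the opening; I judged this from one camera view (flange height about 6 mm, about 2° off the neck axis). Screwing took several regrasped strokes, roughly 60° of turn in all.

**Last checks:**
- **Flange height:** the two cameras together, corrected for the measured neck rim, give about 1 mm with an error of about 1 mm. Other references ranged from -1.6 to +3.4 mm.
- **Centring:** the top of the knob is about 2 mm off the neck axis.
- **Tilt:** single-view estimates ranged from 1.0 to 3.6° off the neck axis. The last one, 3.6°, is over the 3° limit. I put it down to poor vertex picking, because the flange looks concentric with the neck in both views.
- **Seating:** with a good grip, 1.4 N m did not turn the plug. A final, poorly gripped stroke turned it about 5° and shifted it sideways by about 1 mm, with almost no further descent.
- **Forces:** the highest wrist force I read, taken at the end of calls, was about 36 N. The contact force between plug and bath is not reported, so I could not check it against the 80 N limit.
- **Bystanders:** the arm stayed clear of the jar, bottle, kit box and green look-alike, and I saw none of them move. I did not re-measure their positions.

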